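Load the wash bottles and prime the pump

ROBOT

A 7-joint arm with a two-finger parallel gripper is mounted at the origin on the work surface. World frame = base frame: x ahead of the robot, y to its left, z up, the work surface at z = 0. Lengths are in mm, angles in rad, forces in N, time in s.
With the tool pointing down it reaches from about 400 to 925 mm from the base axis. Payload 4.1 kg.
Tool frame: the origin (TCP) lies midway between the tips of the shut fingers; the grasp point (between the pads) lies 19 mm behind it (grip_depth is the z of the grasp point in the tool frame, in mm); z points along the fingers, y is the direction in which the jaws open and shut (so a half turn about z gives the same grasp; the last joint's range is limited). The gripper opens to 85 mm and grips with 20 to 120 N. Pads are 22 mm wide; open, the fingers measure 114 mm over their backs; the gripper's body (76 mm by 85 mm) begins 54 mm behind the grasp point. The pads swing forward as they close: fully open they stand 13 mm farther back than shut.
Start: joints at [-1.232, 0.398, 0.045, 1.537, -0.019, 1.207, -0.051], TCP at [275.552, 588.744, 199.747] pointing down, gripper open.
Joint ranges: [-2.82, 2.82], [-0.49, 2.23], [-1.37, 1.46], [0, 2.46], [-1.36, 4.5], [0.23, 2], [-2.94, 2.94]. Speed limits (rad/s): [2.57, 2.57, 3.14, 3.14, 3.14, 3.14, 3.14].

INTERFACE

Orientations are given as a rotation vector (axis times angle).
In Python, from station import * gives the robot as it stands. The module is installed in compiled form; this text tells all that it offers.
- The arm moves only by the tool step_arm, never from a script. Its argument "rows" is a list of rows, each a list of 6 numbers: the shift along the tool's x, y, z in units of 30 mm (1.0 is 30 mm), then the turn, a rotation vector about the tool's x, y, z in units of 5 degrees (1.0 is 5 degrees). A call has 1 to 10 rows; each row is the pose to reach, as a shift and turn from the pose commanded when the call began, along the tool's axes at that moment; what a row does not reach only later rows make up. A row lasts 1/10 s, in which the tool goes at most 50 mm and 8.59 degrees, less where a joint would pass 70% of its speed; a pose out of reach is approached as far as the arm can. A call with a gripper value outside its range is refused whole. "claw" is the gripper command: -1 is shut, 1 is fully open, values between are in proportion, set as the call begins (left out, the last holds). The fingers move at their own pace and stop on an object; "squeeze" is the grip in N (left out, the last holds). Time passes only in rows, so rows that repeat a pose let the fingers close. It gives the time, the measured TCP pose, the force and the opening at its end, in the units of the state.
- get_obs(): the state, without advancing time (a new reading comes with each control period).
- capture(name): name is "scene" or "top" or "wrist"; returns the picture (420x560x3 uint8, red, green, blue); there is no depth.
- camera_params(name): a dict with "fov_y" (degrees; the focal length in pixels is half the picture's height over the tangent of half this angle, whatever the lens; pixels are square), "cx", "cy" (the principal point, pixels), "R" (3x3) and "t" (3): a world point X has camera coordinates R X + t; the wrist camera has in their place "mount" (4x4, takes a point from camera to tool coordinates, whose origin is the TCP and whose axes are the flange's). Camera axes: x right, y down, z forward; pixel columns grow to the right and rows downward; lengths in mm; the calibration is good to about 2 mm. A picture is of the moment at which its call begins: read the wrist's pose just before it. camera_params takes no time and is no camera call.
- job_done(): hands the job in, once; it reports no verdict.
The state is a dict: "t": time; "joint_pos": joint angles; "qd": joint speeds; "tau": joint torques, N m; "eef_pos": TCP position; "tcp_rot": TCP orientation; "force": force on the tool from outside, world axes, zero at the start; "torque": the same for the moment, N m; "grip_width": finger opening in mm.
Only numpy, scipy, OpenCV 4.12 (cv2) and the standard library are available. Lean on these libraries where they do the work, as an engineer would, in place of code of your own. Each camera call takes 0.05 s, during which the arm holds its last target.

TASK

Get the wash station ready: stand all the tall narrow-capped bottles upright in one neat row centred along the shelf's back rubber strip and all the wide-lidded jars in one neat row centred along its front strip, side by side with no more than a finger's width (about 15 mm) between neighbours. Once both rows stand, lift the clear guard cover on the pump console right up, throw the prime toggle fully to the back (on) while the cover is up, and let the cover drop fully shut over it. Do not disturb the beaker, timer or carton, and leave both rows neat and the switch on at the end.

Things in the scene. Friction and masses are not known exactly. Their poses are not given: they have to be found in the camera images.
- tall_1: white plastic bottle with a narrow screw cap, upright: round body 60 mm diameter up to 88 mm, sloping shoulder, cap 38 mm diameter from 105 to 135 mm height (grip it there, from above); 0.2 kg, part full so heavy at the foot. Origin: centre of the underside, z up. May be absent
- tall_2: white plastic bottle with a narrow screw cap, upright: round body 60 mm diameter up to 88 mm, sloping shoulder, cap 38 mm diameter from 105 to 135 mm height (grip it there, from above); 0.2 kg, part full so heavy at the foot. Origin: centre of the underside, z up. May be absent
- tall_3: white plastic bottle with a narrow screw cap, upright: round body 60 mm diameter up to 88 mm, sloping shoulder, cap 38 mm diameter from 105 to 135 mm height (grip it there, from above); 0.2 kg, part full so heavy at the foot. Origin: centre of the underside, z up. May be absent
- jar_1: white plastic wide-mouth jar, upright: round body 60 mm diameter up to 52 mm, screw lid 52 mm diameter from 58 to 80 mm height (grip it there, from above); 0.16 kg, part full so heavy at the foot. Origin: centre of the underside, z up. May be absent
- jar_2: white plastic wide-mouth jar, upright: round body 60 mm diameter up to 52 mm, screw lid 52 mm diameter from 58 to 80 mm height (grip it there, from above); 0.16 kg, part full so heavy at the foot. Origin: centre of the underside, z up. May be absent
- jar_3: white plastic wide-mouth jar, upright: round body 60 mm diameter up to 52 mm, screw lid 52 mm diameter from 58 to 80 mm height (grip it there, from above); 0.16 kg, part full so heavy at the foot. Origin: centre of the underside, z up. May be absent
- shelf: low steel bottle shelf, flat deck 220 mm (x) by 280 mm (y), top 14 mm above the bench; a guard rail (round bar 8 mm thick, centre 54 mm above the deck) along its back (+x) edge, 106 mm from the centre, on two end posts. Two black rubber strips along y, each 72 mm wide and 250 mm long, flush with the deck. Origin: centre of the underside; its -x side faces the robot, z up
- row_back (a point): centre of the back rubber strip (beside the guard rail), on its top surface; the strip runs along this frame's y
- row_front (a point): centre of the front rubber strip (nearest the robot), on its top surface; the strip runs along this frame's y; 100 mm from the back one
- console: fixed grey pump console 150 mm (x) by 130 mm (y) by 60 mm high, with the guarded prime switch on its top. Origin: centre of the underside, -x is its front and is turned towards the robot, z up. Two hinge posts (12 x 6 mm, at x = 45 mm, y = -53 and +53 mm) rise to 124 mm
- cover (a joint): sprung clear guard cover: 0 shut, grows as its front edge rises, stop 2.2 rad. Hinge along console y at x = 45, z = 118 mm. Shut: level plate 3 mm thick, 94 mm wide, reaching to x = -45 mm, 58 mm above the console top; side flanges 24 mm deep, front open. Let go below 1.6 rad it drops shut by spring and weight; swung back past 1.95 rad it stays leaning back till tipped forward
- cover_front (a point): middle of the cover's front edge, a black round bar 8 mm thick, 86 mm long, along y, 90 mm from the hinge. A closed fingertip tilted forward can go in under it and swing the cover up and back (under 2 N); later a fingertip behind the leaning cover can tip it forward to drop
- toggle (a joint): steel bat toggle under the cover: 0 is off (leaning 0.5 rad to the console's front, -x), 1.0 is on (leaning 0.5 rad to the back, +x). Pivot at console x = 0, y = 0, z = 68 mm; bat 40 mm long, 10 mm thick, with a ball end 14 mm thick. It stays where it is left; about 2 N near the middle of the bat moves it
- toggle_tip (a point): centre of the ball end of the toggle
- beaker: small glass beaker 60 mm diameter, 70 mm high; bystander. Origin: centre of the underside
- timer: grey bench timer 65 x 55 x 30 mm; bystander. Origin: centre of the underside
- carton: small cardboard carton 60 x 50 x 60 mm; bystander. Origin: centre of the underside
Mind the look-alikes: they are no part of the job. Leave any blue or red look-alike of the console alone.

How it is judged:
By the outcome, as a careful person would: the job done as asked, in the order asked, and still so for the second after the job is handed in, with the robot touching nothing.
Of tall_1, tall_2, tall_3 only 2 to 3 are there at a start; the rules pass over those that are not, and their reading is None.
Of jar_1, jar_2, jar_3 only 2 to 3 are there at a start; the rules pass over those that are not, and their reading is None.
At some moment in a run one of tall_1, tall_2, tall_3, jar_1, jar_2, jar_3 may be knocked a few centimetres aside while the robot is not near it.
It also fails if it takes over 210 s, if anything falls off the work surface, if the arm or the gripper's body presses on something with over 40 N, if the wrist force passes 120 N, or if a joint passes its speed limit or range.

## Working session

There is one attempt and no reset: what is moved stays moved. The work goes in short steps, Python scripts to look and compute and a tool call to move; the robot and the scene stay as the last step left them, time stands still between calls to the robot, and variables do not carry over. Pictures are saved under pics/ and viewed, and the job is handed in when it is done.

Besides the shell and the picture viewer there is one more tool, called after "Call:" by a JSON object that holds its "fn" and its "kwargs", one argument or row to a line. step_arm: Moves the arm, as the interface text tells. Its arguments: {"type":"object","properties":{"rows":{"type":"array"},"claw":{"type":"number"},"squeeze":{"type":"number"}},"required":["rows"]}

```bash
mkdir -p pics
cat > h.py <<'E'
from station import *
import numpy as np, cv2
from scipy.spatial.transform import Rotation as Rot
def save(n,im): cv2.imwrite(f'pics/{n}.png',cv2.cvtColor(im,cv2.COLOR_RGB2BGR))
E
python3 - <<'E'
from h import *
o=get_obs();print({k:np.round(v,3) for k,v in o.items()})
for n in ("scene","top","wrist"):
    save(n+'0',capture(n)); print(n,camera_params(n))
E
```

```text
{'t': np.float64(0.0), 'joint_pos': array([-1.232,  0.399,  0.045,  1.538, -0.019,  1.207, -0.051]), 'qd': array([-0.002,  0.003, -0.   ,  0.001,  0.001, -0.001, -0.   ]), 'tau': array([ 0.0000e+00, -4.7512e+01,  1.3650e+00, -2.5423e+01,  1.1000e-02,
        9.0000e-03, -0.0000e+00]), 'eef_pos': array([275.294, 588.057, 198.658]), 'tcp_rot': array([-6.820e-01, -3.066e+00,  3.000e-03]), 'force': array([-0.777, -0.229, -0.362]), 'torque': array([ 0.006,  0.005, -0.019]), 'grip_width': np.float64(85.214)}
scene {'fov_y': 52.287770357764735, 'cx': 276.54202478769713, 'cy': 203.12916858643854, 'R': array([[-0.68558365,  0.72774164,  0.01916155],
       [ 0.43405133,  0.4297544 , -0.79177687],
       [-0.58444375, -0.53451218, -0.61050981]]), 't': array([ 365.93561602,  -97.97102973, 1436.58525444])}
top {'fov_y': 44.01356237238389, 'cx': 271.4488899107996, 'cy': 206.86199724662868, 'R': array([[-0.01239058, -0.99991787,  0.00327579],
       [-0.99782851,  0.01215262, -0.06473469],
       [ 0.06468957, -0.00407078, -0.99789713]]), 't': array([ -58.37245308,  478.02174784, 1488.06774863])}
wrist {'fov_y': 70.34549383072006, 'cx': 277.2034896943623, 'cy': 213.90889028764246, 'mount': array([[-2.22160497e-04, -9.51460926e-01, -3.07769487e-01,
         7.84798197e+01],
       [ 9.99999974e-01, -2.27808259e-04, -1.75775512e-05,
        -2.67013981e-01],
       [-5.33880779e-05, -3.07769483e-01,  9.51460952e-01,
        -1.72907871e+02],
       [ 0.00000000e+00,  0.00000000e+00,  0.00000000e+00,
         1.00000000e+00]])}
```

View pics/scene0.png

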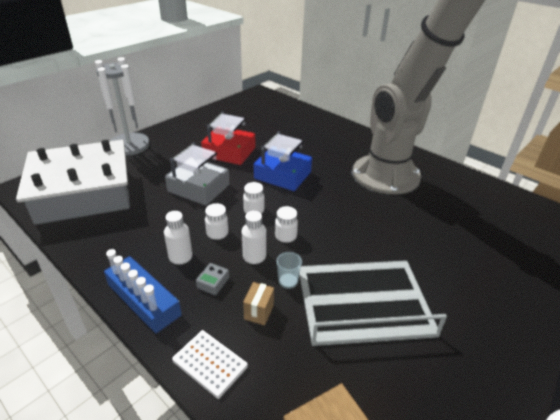

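View pics/top0.png

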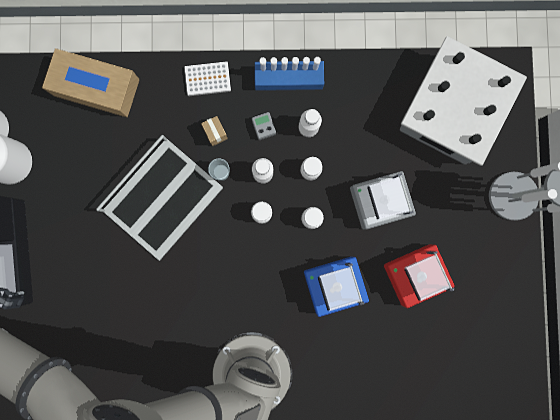

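Run:
```python
import cv2
a=cv2.imread('pics/top0.png'); c=a[95:325,90:470]; cv2.imwrite('pics/top0c.png',cv2.resize(c,None,fx=2.1,fy=2.1,interpolation=cv2.INTER_CUBIC))
a=cv2.imread('pics/scene0.png'); c=a[100:360,150:460]; cv2.imwrite('pics/scene0c.png',cv2.resize(c,None,fx=2.3,fy=2.3,interpolation=cv2.INTER_CUBIC))
```

```text
(no output)
```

View pics/top0c.png

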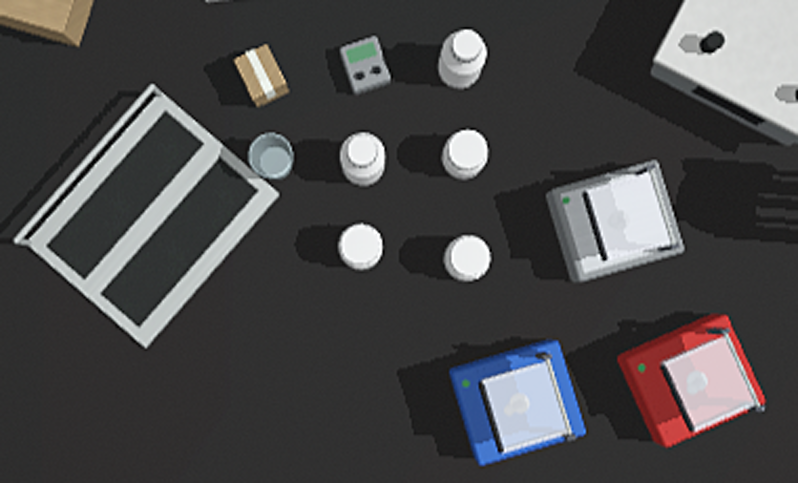

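View pics/scene0c.png

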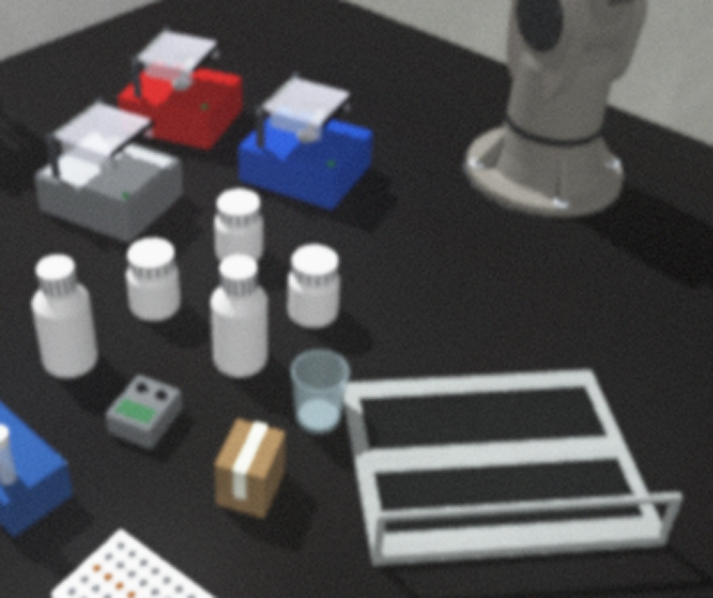

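View pics/wrist0.png

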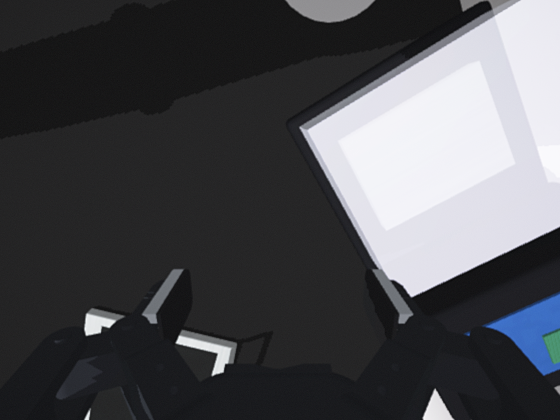

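```bash
cat >> h.py <<'E'
def ray(n,uv,obs=None):
    p=camera_params(n); f=210/np.tan(np.radians(p['fov_y'])/2)
    d=np.array([(uv[0]-p['cx'])/f,(uv[1]-p['cy'])/f,1.])
    if n=='wrist':
        M=p['mount']; R0=Rot.from_rotvec(obs['tcp_rot']).as_matrix()
        return R0@M[:3,3]+obs['eef_pos'], R0@M[:3,:3]@d
    R,t=np.array(p['R']),np.array(p['t'])
    return -R.T@t, R.T@d
def onz(n,uv,z,obs=None):
    c,d=ray(n,uv,obs); return c+d*(z-c[2])/d[2]
def proj(n,X,obs=None):
    p=camera_params(n); f=210/np.tan(np.radians(p['fov_y'])/2)
    if n=='wrist':
        M=p['mount']; R0=Rot.from_rotvec(obs['tcp_rot']).as_matrix()
        A=R0@M[:3,:3]; Xc=A.T@(np.asarray(X)-(R0@M[:3,3]+obs['eef_pos']))
    else: Xc=np.array(p['R'])@X+p['t']
    return np.array([f*Xc[0]/Xc[2]+p['cx'],f*Xc[1]/Xc[2]+p['cy']])
def tri(r1,r2):
    (c1,d1),(c2,d2)=r1,r2; d1=d1/np.linalg.norm(d1);d2=d2/np.linalg.norm(d2)
    A=np.stack([d1,-d2],1); s=np.linalg.lstsq(A,c2-c1,rcond=None)[0]
    a,b=c1+s[0]*d1,c2+s[1]*d2; return (a+b)/2,np.linalg.norm(a-b)
def step(pos,R=None,obs=None):
    """numbers for a row reaching tool pose from measured one"""
    o=obs or get_obs(); R0=Rot.from_rotvec(o['tcp_rot'])
    d=R0.inv().apply(np.asarray(pos)-o['eef_pos'])/30
    w=np.zeros(3) if R is None else np.degrees((R0.inv()*R).as_rotvec())/5
    return np.round(np.r_[d,w],2)
def down(yaw):
    """tool down, jaw (tool y) along world angle yaw (mod pi)"""
    y=np.array([np.cos(yaw),np.sin(yaw),0]);z=np.array([0,0,-1.]);x=np.cross(y,z)
    return Rot.from_matrix(np.stack([x,y,z],1))
E
python3 - <<'E'
from h import *
im=cv2.cvtColor(cv2.imread('pics/top0.png'),cv2.COLOR_BGR2RGB)
hsv=cv2.cvtColor(im,cv2.COLOR_RGB2HSV)
m=((hsv[...,1]<40)&(hsv[...,2]>150)).astype(np.uint8)
k,l,s,c=cv2.connectedComponentsWithStats(m)
for i in range(1,k):
    if 60<s[i,4]<6000 and 90<c[i][0]<480 and 95<c[i][1]<330: print('top',s[i],c[i].round(1))
g=cv2.cvtColor(im,cv2.COLOR_RGB2GRAY)
im2=cv2.cvtColor(cv2.imread('pics/scene0.png'),cv2.COLOR_BGR2RGB)
# shelf deck contour
cx=[(164,137),(222,187),(158,259),(99,210)]
for z in (14,): print([onz('top',p,z)[:2].round(1) for p in cx])
for a in [(310.5,116),(262.5,167.5)]: print('tall',onz('top',a,135).round(1))
for a in [(311.5,168),(262,212),(313,217)]: print('jar',onz('top',a,80).round(1))
E
```

```text
top [300 109  22  27 363] [311.3 120.8]
top [253 113  23  25 219] [264.4 125.9]
top [207 119  14  23 107] [213.8 130. ]
top [  97  135  126  126 3242] [158.5 197.9]
top [301 157  21  22 341] [311.9 167.1]
top [252 158  21  25 377] [262.8 169.3]
top [214 165  15  15 175] [220.5 171.9]
top [ 357  172   59   56 1889] [386.4 200.6]
top [252 201  20  22 344] [261.6 211.8]
top [302 207  22  21 339] [312.9 217.3]
top [ 406  253   46   47 1198] [428.5 276.7]
top [ 320  266   42   44 1101] [340.1 287.8]
[array([685.6, 247. ]), array([536.9,  78.6]), array([331.1, 263.9]), array([474.4, 434.7])]
tall [ 713.6 -172.   135. ]
tall [575.4 -41.1 135. ]
jar [ 580.1 -176.8   80. ]
jar [459.2 -37.7  80. ]
jar [ 443.6 -178.6   80. ]
```

Run:
```python
from h import *
im=cv2.cvtColor(cv2.imread('pics/top0.png'),cv2.COLOR_BGR2RGB)
g=cv2.cvtColor(im,cv2.COLOR_RGB2GRAY)
G=cv2.resize(g,None,fx=4,fy=4,interpolation=cv2.INTER_CUBIC)
m=(G<100).astype(np.uint8)
k,l,s,c=cv2.connectedComponentsWithStats(m,connectivity=4)
for i in range(1,k):
    if 3000<s[i,4]<60000 and 90<c[i][0]/4<230 and 120<c[i][1]/4<270:
        cn=max(cv2.findContours((l==i).astype(np.uint8),0,cv2.CHAIN_APPROX_NONE)[0],key=cv2.contourArea)[:,0]
        P=np.array([onz('top',(q+.5)/4-.5,14)[:2] for q in cn],np.float32)
        r=cv2.minAreaRect(P); print(np.round(r[0],1),np.round(r[1],1),r[2], cv2.contourArea(P))
im2=cv2.imread('pics/scene0.png')
g=cv2.cvtColor(im2,cv2.COLOR_BGR2GRAY)
G=cv2.resize(g,None,fx=4,fy=4,interpolation=cv2.INTER_CUBIC)
m=(G<110).astype(np.uint8)
k,l,s,c=cv2.connectedComponentsWithStats(m,connectivity=4)
for i in range(1,k):
    if 3000<s[i,4]<100000 and 290<c[i][0]/4<450 and 250<c[i][1]/4<350:
        cn=max(cv2.findContours((l==i).astype(np.uint8),0,cv2.CHAIN_APPROX_NONE)[0],key=cv2.contourArea)[:,0]
        P=np.array([onz('scene',(q+.5)/4-.5,14)[:2] for q in cn],np.float32)
        r=cv2.minAreaRect(P); print('scene',np.round(r[0],1),np.round(r[1],1),r[2])
```

```text
[579.6 338.2] [  7.7 270.5] 48.48280334472656 1713.843052919954
[538.7 289.8] [ 71.  248.5] 48.53738021850586 17224.195369903
[473.1 214.2] [ 72.  250.5] 48.94807052612305 17281.86716929567
scene [473.2 213.8] [ 69.2 252. ] 48.497222900390625Traceback (most recent call last):
  File "<stdin>", line 20, in <module>
  File "h.py", line 14, in onz
    c,d=ray(n,uv,obs); return c+d*(z-c[2])/d[2]
        ~~~^^^^^^^^^^
  File "h.py", line 6, in ray
    p=camera_params(n); f=210/np.tan(np.radians(p['fov_y'])/2)
ValueError: time passes only in moves, steps and waits
```

```bash
python3 - <<'E'
import re
s=open('h.py').read()
s=s.replace("from scipy","import functools\n_cp=camera_params\n@functools.lru_cache(None)\ndef camera_params(n): return _cp(n)\nfrom scipy",1)
open('h.py','w').write(s)
E
python3 - <<'E'
from h import *
o=get_obs();print(o['t'],step([575.4,-41.1,215],down(np.radians(48.7)),o),step([575.4,-41.1,215],down(np.radians(228.7)),o),o['joint_pos'].round(2))
# scene check of caps
for nm,X in dict(tA=[575.4,-41.1,135],tB=[713.6,-172,135],j1=[580,-176.8,80],j2=[459.2,-37.7,80],j3=[443.6,-178.6,80]).items(): print(nm,proj('scene',np.array(X)).round(1))
E
```

```text
0.15 [-17.95 -14.76  -0.51  -0.02   0.     3.24] [-1.795e+01 -1.476e+01 -5.100e-01 -0.000e+00 -2.000e-02 -3.276e+01] [-1.23  0.4   0.05  1.54 -0.02  1.21 -0.05]
tA [253.6 214.3]
tB [174.3 216. ]
j1 [217.1 208.5]
j2 [286.  211.3]
j3 [253.3 187.2]
```

Call:
{"fn": "step_arm", "kwargs": {
  "rows": [
    [-18, -14.8, -0.5, 0, 0, 3.2],
    [-18, -14.8, -0.5, 0, 0, 3.2],
    [-18, -14.8, -0.5, 0, 0, 3.2],
    [-18, -14.8, -0.5, 0, 0, 3.2],
    [-18, -14.8, -0.5, 0, 0, 3.2],
    [-18, -14.8, -0.5, 0, 0, 3.2],
    [-18, -14.8, -0.5, 0, 0, 3.2],
    [-18, -14.8, -0.5, 0, 0, 3.2],
    [-18, -14.8, -0.5, 0, 0, 3.2],
    [-18, -14.8, -0.5, 0, 0, 3.2]
  ],
  "claw": 0.6
}}

```text
t: 1.15
eef_pos: [491.0, 135.6, 210.5]
tcp_rot: [-1.102, -2.942, -0.001]
force: [1.1, 0.4, 0.6]
grip_width: 68.5
```

```bash
cat > g.py <<'E'
import sys
from h import *
o=get_obs(); a=[float(x) for x in sys.argv[1:5]]
Y=a[3] if len(a)>3 else 48.7
print(round(float(o['t']),2),o['eef_pos'].round(1),round(float(o['grip_width']),1),o['force'].round(1),step(a[:3],down(np.radians(Y)),o))
E
python3 g.py 575.4 -41.1 215
```

```text
1.15 [491.  135.6 210.5] 68.5 [1.1 0.4 0.6] [-5.99 -2.59 -0.15  0.01 -0.    0.05]
```

Call:
{"fn": "step_arm", "kwargs": {
  "rows": [
    [-6, -2.6, 0, 0, 0, 0],
    [-6, -2.6, 0, 0, 0, 0],
    [-6, -2.6, 0, 0, 0, 0],
    [-6, -2.6, 0, 0, 0, 0],
    [-6, -2.6, 0, 0, 0, 0],
    [-6, -2.6, 0, 0, 0, 0]
  ]
}}

```text
t: 1.75
eef_pos: [574.9, -40.9, 209.9]
tcp_rot: [-1.107, -2.939, 0.001]
force: [-0.2, 0.4, -0.4]
grip_width: 68.3
```

```bash
python3 g.py 575.4 -41.1 98
python3 - <<'E'
from h import *
o=get_obs(); im=capture('wrist'); print(proj('wrist',[575.4,-41.1,135],o))
save('w1',im)
E
```

```text
1.75 [574.9 -40.9 209.9] 68.3 [-0.2  0.4 -0.4] [-0.02  0.01  3.73 -0.01 -0.01  0.01]
[277.63997062 212.61645487]
```

View pics/w1.png

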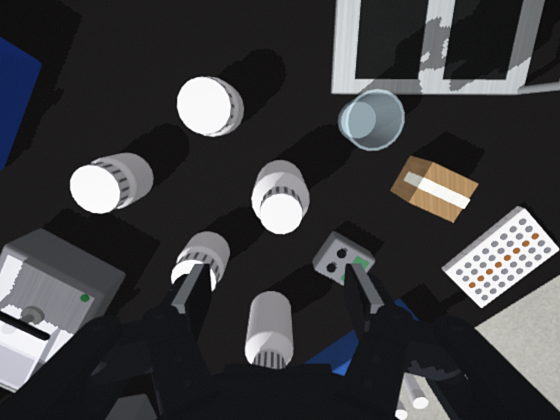

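Call:
{"fn": "step_arm", "kwargs": {
  "rows": [
    [0, 0.05, 1, 0, 0, 0],
    [0, 0.05, 2, 0, 0, 0],
    [0, 0.05, 3, 0, 0, 0],
    [0, 0.05, 3.7, 0, 0, 0],
    [0, 0.05, 3.7, 0, 0, 0]
  ]
}}

```text
t: 2.3
eef_pos: [572.9, -35.6, 96.3]
tcp_rot: [-1.094, -2.937, 0.002]
force: [-1.0, 0.5, -1.3]
grip_width: 68.8
```

Call:
{"fn": "step_arm", "kwargs": {
  "rows": [
    [0, 0, 0, 0, 0, 0],
    [0, 0, 0, 0, 0, 0],
    [0, 0, 0, 0, 0, 0],
    [0, 0, 0, 0, 0, 0],
    [0, 0, 0, 0, 0, 0],
    [0, 0, 0, 0, 0, 0]
  ],
  "claw": -1,
  "squeeze": 40
}}

```text
t: 2.9
eef_pos: [580.3, -41.4, 106.1]
tcp_rot: [1.101, 2.932, 0.003]
force: [-5.0, -4.1, 24.3]
grip_width: 0.2
```

Call:
{"fn": "step_arm", "kwargs": {
  "rows": [
    [0, 0, -0.5, 0, 0, 0],
    [0, 0, -1.5, 0, 0, 0],
    [0, 0, -2.5, 0, 0, 0],
    [0, 0, -3.5, 0, 0, 0],
    [0, 0, -3.6, 0, 0, 0],
    [0, 0, -3.6, 0, 0, 0]
  ]
}}

```text
t: 3.5
eef_pos: [577.0, -38.2, 209.1]
tcp_rot: [1.101, 2.939, 0.003]
force: [-0.3, 0.2, -0.4]
grip_width: 0.1
```

```bash
python3 g.py 513.5 311.9 212
```

```text
3.5 [577.  -38.2 209.1] 0.1 [-0.3  0.2 -0.4] [ 9.26  7.41 -0.09  0.03  0.02  0.05]
```

Run:
```python
from h import *
save('w2',capture('wrist'));save('t2',capture('top'));save('s2',capture('scene'))
```

```text
(no output)
```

View pics/w2.png

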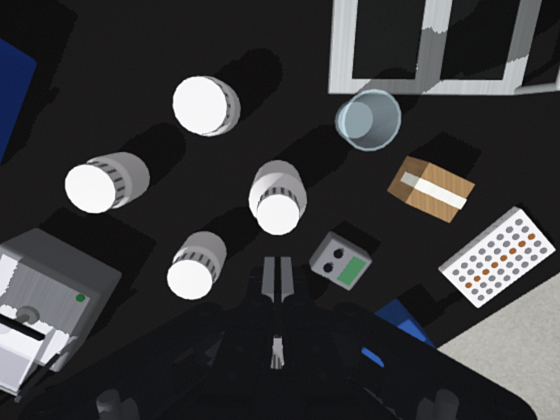

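View pics/s2.png

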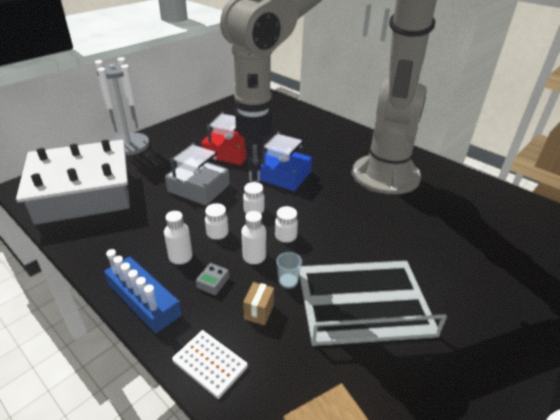

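Run:
```python
from h import *
o=get_obs();print({k:np.round(v,3) for k,v in o.items()})
for n in('scene','top'): print(n,proj(n,o['eef_pos']),proj(n,o['eef_pos']+[0,0,150]))
for n in('t2','s2'):
    a=cv2.imread(f'pics/{n}.png'); c=a[100:300,170:420]; cv2.imwrite(f'pics/{n}c.png',cv2.resize(c,None,fx=3,fy=3,interpolation=cv2.INTER_CUBIC))
```

```text
{'t': np.float64(3.65), 'joint_pos': array([-0.419,  0.293,  0.51 ,  1.717, -0.153,  1.173,  0.987]), 'qd': array([ 0.001,  0.008,  0.   ,  0.004,  0.   ,  0.001, -0.001]), 'tau': array([ 3.6000e-02, -3.7451e+01,  4.4870e+00, -2.5191e+01,  1.5000e-02,
       -6.0000e-03, -0.0000e+00]), 'eef_pos': array([575.236, -38.108, 206.392]), 'tcp_rot': array([-1.101e+00, -2.940e+00,  1.000e-03]), 'force': array([-0.136, -0.329,  0.936]), 'torque': array([0.013, 0.027, 0.018]), 'grip_width': np.float64(0.056)}
scene [254.08507327 191.05097633] [253.16960308 133.56704803]
top [260.92748125 163.62882551] [259.79943287 153.7837625 ]
```

View pics/t2c.png

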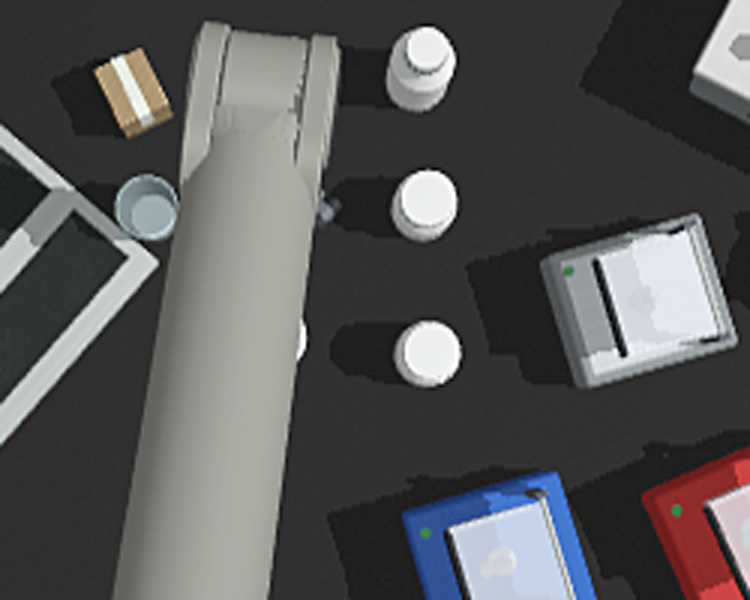

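View pics/s2c.png

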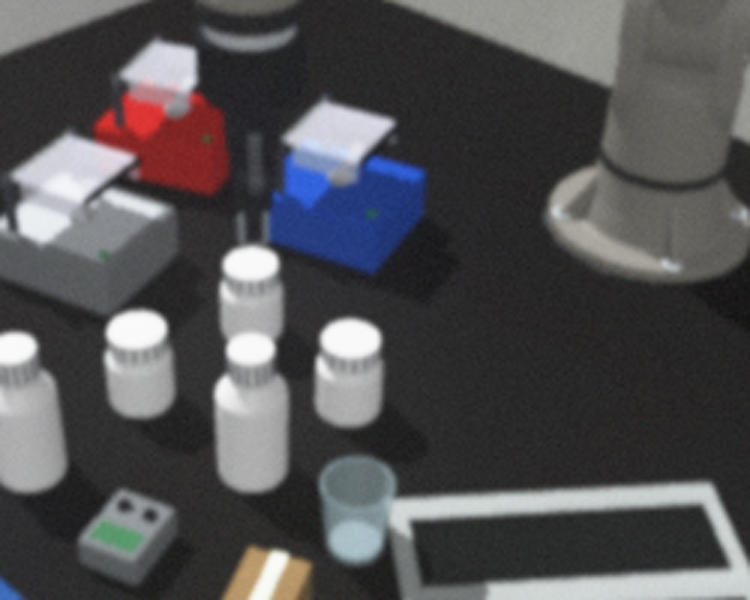

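Run:
```python
from h import *
im=cv2.imread('pics/w2.png');hsv=cv2.cvtColor(im,cv2.COLOR_BGR2HSV)
m=((hsv[...,1]<30)&(hsv[...,2]>245)).astype(np.uint8)
k,l,s,c=cv2.connectedComponentsWithStats(m)
for i in range(1,k):
    if s[i,4]>300: print(s[i],c[i].round(1))
X=np.array([[575.4,-41.1,135],[713.6,-172,135],[580.1,-176.8,80],[459.2,-37.7,80],[443.6,-178.6,80]])
o=get_obs()
for x in X: print(x,proj('wrist',x,o).round(1))
```

```text
[ 174   78   52   56 2266] [199.2 104.8]
[  66  166   49   46 1751] [ 89.7 188.6]
[ 257  195   41   39 1207] [276.9 214.4]
[ 443  210  111   97 1633] [495.2 262.9]
[ 168  261   43   38 1284] [189.1 279.2]
[  0 330  43  31 431] [ 24.  342.8]
[575.4 -41.1 135. ] [275.  215.7]
[ 713.6 -172.   135. ] [268.  386.4]
[ 580.1 -176.8   80. ] [188.1 278.2]
[459.2 -37.7  80. ] [197.3 107.4]
[ 443.6 -178.6   80. ] [ 90.7 190.7]
```

Run:
```python
import cv2,numpy as np
a=cv2.imread('pics/w2.png')[190:390,180:380]; b=cv2.imread('pics/s2.png')[110:230,200:320]
f=lambda c,s:cv2.convertScaleAbs(cv2.resize(c,None,fx=s,fy=s,interpolation=cv2.INTER_CUBIC),alpha=2.2,beta=20)
cv2.imwrite('pics/z2.png',np.hstack([f(a,2),f(b,400/120)]))
```

```text
(no output)
```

View pics/z2.png

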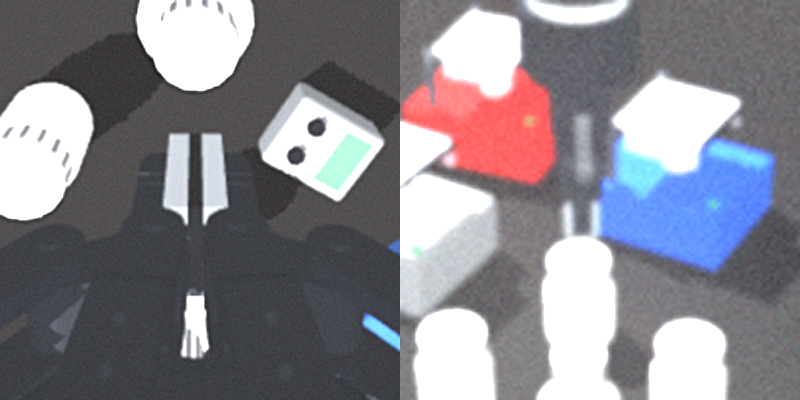

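Call:
{"fn": "step_arm", "kwargs": {
  "rows": [
    [0, 0, 0, 0, 0, 0],
    [0, 0, 0, 0, 0, 0],
    [0, 0, 0, 0, 0, 0],
    [0, 0, 0, 0, 0, 0],
    [0, 0, 0, 0, 0, 0]
  ],
  "claw": 0.6
}}

```text
t: 4.15
eef_pos: [576.1, -38.4, 207.3]
tcp_rot: [-1.102, -2.942, -0.0]
force: [-0.1, -0.6, 0.3]
grip_width: 68.3
```

```bash
python3 g.py 575.4 -41.1 69
```

```text
4.15 [576.1 -38.4 207.3] 68.3 [-0.1 -0.6  0.3] [-0.04 -0.08  4.61 -0.   -0.    0.04]
```

Call:
{"fn": "step_arm", "kwargs": {
  "rows": [
    [0, 0, 1.2, 0, 0, 0],
    [0, 0, 2.4, 0, 0, 0],
    [0, 0, 3.4, 0, 0, 0],
    [0, 0, 4.1, 0, 0, 0],
    [0, 0, 4.6, 0, 0, 0],
    [0, 0, 4.6, 0, 0, 0]
  ]
}}

```text
t: 4.75
eef_pos: [574.6, -38.2, 67.5]
tcp_rot: [-1.101, -2.939, 0.002]
force: [-0.4, 0.8, -0.3]
grip_width: 68.5
```

Call:
{"fn": "step_arm", "kwargs": {
  "rows": [
    [0, 0, 0, 0, 0, 0],
    [0, 0, 0, 0, 0, 0],
    [0, 0, 0, 0, 0, 0],
    [0, 0, 0, 0, 0, 0],
    [0, 0, 0, 0, 0, 0]
  ],
  "claw": -1,
  "squeeze": 40
}}

```text
t: 5.25
eef_pos: [577.7, -38.4, 71.0]
tcp_rot: [1.101, 2.939, 0.002]
force: [1.3, 0.5, 6.1]
grip_width: 37.0
```

Call:
{"fn": "step_arm", "kwargs": {
  "rows": [
    [0, 0, -0.5, 0, 0, 0],
    [0, 0, -1.5, 0, 0, 0],
    [0, 0, -2.7, 0, 0, 0],
    [0, 0, -3.9, 0, 0, 0],
    [0, 0, -4, 0, 0, 0],
    [0, 0, -4, 0, 0, 0]
  ]
}}

```text
t: 5.85
eef_pos: [576.1, -38.5, 190.4]
tcp_rot: [1.102, 2.941, 0.002]
force: [-0.7, -0.3, -1.8]
grip_width: 36.9
```

```bash
python3 g.py 513.5 311.9 190
```

```text
5.85 [576.1 -38.5 190.4] 36.9 [-0.7 -0.3 -1.8] [9.25 7.43 0.02 0.01 0.01 0.04]
```

Call:
{"fn": "step_arm", "kwargs": {
  "rows": [
    [0.5, 0.4, 0, 0, 0, 0],
    [1.5, 1.2, 0, 0, 0, 0],
    [2.6, 2.1, 0, 0, 0, 0],
    [3.7, 3, 0, 0, 0, 0],
    [4.8, 3.9, 0, 0, 0, 0],
    [5.9, 4.75, 0, 0, 0, 0],
    [7, 5.6, 0, 0, 0, 0],
    [8, 6.4, 0, 0, 0, 0],
    [8.8, 7.1, 0, 0, 0, 0],
    [9.25, 7.43, 0, 0, 0, 0]
  ]
}}

```text
t: 6.85
eef_pos: [510.5, 315.1, 187.0]
tcp_rot: [-1.094, -2.941, 0.004]
force: [-0.1, -0.4, -2.8]
grip_width: 37.1
```

Call:
{"fn": "step_arm", "kwargs": {
  "rows": [
    [0, 0, 0, 0, 0, 0],
    [0, 0, 0, 0, 0, 0],
    [0, 0, 0, 0, 0, 0]
  ]
}}

```text
t: 7.15
eef_pos: [514.3, 308.6, 189.2]
tcp_rot: [1.108, 2.939, -0.003]
force: [-0.3, -0.3, -2.4]
grip_width: 36.8
```

```bash
python3 g.py 513.5 311.9 88;python3 - <<'E'
from h import *
o=get_obs();save('w3',capture('wrist'));save('t3',capture('top'))
E
```

```text
7.15 [514.3 308.6 189.2] 36.8 [-0.3 -0.3 -2.4] [ 0.1   0.07  3.37 -0.02  0.01 -0.  ]
```

View pics/w3.png

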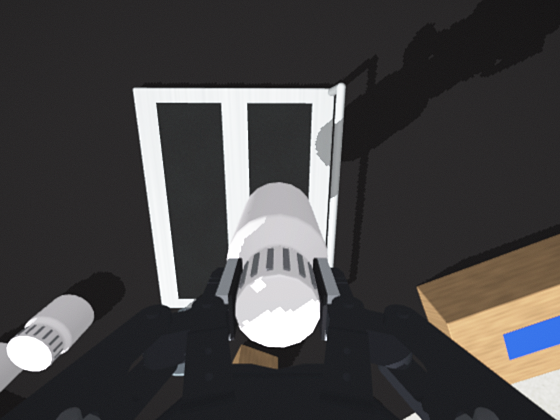

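Run:
```python
from h import *
o=get_obs()
for p in [(248,103),(311,103),(157,103),(222,103),(177,299)]: print(onz('wrist',p,14,o).round(1))
ux=np.array([np.cos(np.radians(48.7)),np.sin(np.radians(48.7))]);uy=np.array([-ux[1],ux[0]])
b=np.array([538.7,289.8]);f=np.array([473.1,214.2])
for c in (b,f):
  for s in (-1,1): print((c-125*uy+s*36*ux).round(1))
print(proj('wrist',[513.5,311.9,14],o))
```

```text
[422.8 346.9  14. ]
[468.4 398.8  14. ]
[356.9 272.   14. ]
[404.  325.5  14. ]
[541.4 104.7  14. ]
[608.8 180.3]
[656.4 234.3]
[543.2 104.7]
[590.8 158.7]
[278.48248395 184.6886226 ]
```

Call:
{"fn": "step_arm", "kwargs": {
  "rows": [
    [0.1, 0.07, 0.7, 0, 0, 0],
    [0.1, 0.07, 1.6, 0, 0, 0],
    [0.1, 0.07, 2.5, 0, 0, 0],
    [0.1, 0.07, 3, 0, 0, 0],
    [0.1, 0.07, 3.1, 0, 0, 0],
    [0.1, 0.07, 3.2, 0, 0, 0]
  ]
}}

```text
t: 7.85
eef_pos: [513.4, 315.3, 94.1]
tcp_rot: [1.103, 2.941, 0.002]
force: [-0.5, -0.1, -1.2]
grip_width: 37.0
```

Call:
{"fn": "step_arm", "kwargs": {
  "rows": [
    [0, 0, 0.1, 0, 0, 0],
    [0, 0, 0.15, 0, 0, 0],
    [0, 0, 0.15, 0, 0, 0]
  ]
}}

```text
t: 8.15
eef_pos: [512.8, 315.7, 89.5]
tcp_rot: [1.102, 2.941, 0.001]
force: [-0.2, -0.1, -2.3]
grip_width: 36.7
```

Call:
{"fn": "step_arm", "kwargs": {
  "rows": [
    [0, 0, 0.08, 0, 0, 0],
    [0, 0, 0.16, 0, 0, 0],
    [0, 0, 0.16, 0, 0, 0]
  ]
}}

```text
t: 8.45
eef_pos: [512.9, 315.9, 85.0]
tcp_rot: [1.102, 2.942, 0.002]
force: [-0.6, 0.2, 3.2]
grip_width: 36.9
```

Call:
{"fn": "step_arm", "kwargs": {
  "rows": [
    [0, 0, 0, 0, 0, 0],
    [0, 0, 0, 0, 0, 0],
    [0, 0, 0, 0, 0, 0],
    [0, 0, 0, 0, 0, 0]
  ],
  "claw": 0.4
}}

```text
t: 8.85
eef_pos: [512.5, 315.5, 84.1]
tcp_rot: [1.102, 2.942, 0.0]
force: [0.4, -0.5, 0.5]
grip_width: 59.4
```

Call:
{"fn": "step_arm", "kwargs": {
  "rows": [
    [0, 0, -0.4, 0, 0, 0],
    [0, 0, -1.2, 0, 0, 0],
    [0, 0, -2.4, 0, 0, 0],
    [0, 0, -3.6, 0, 0, 0],
    [0, 0, -4.3, 0, 0, 0],
    [0, 0, -4.3, 0, 0, 0]
  ]
}}

```text
t: 9.45
eef_pos: [515.0, 316.7, 218.0]
tcp_rot: [1.101, 2.937, 0.012]
force: [0.7, 0.1, -0.4]
grip_width: 59.4
```

```bash
python3 g.py 713.6 -172 213;python3 - <<'E'
from h import *
o=get_obs();save('w4',capture('wrist'));print(o['eef_pos'],proj('wrist',[513.5,311.9,149],o))
E
```

```text
9.45 [515.  316.7 218. ] 59.4 [ 0.7  0.1 -0.4] [-15.7   -7.93   0.13   0.1    0.02   0.04]
[515.03335812 316.70831389 218.04121997] [271.28547375 216.20385523]
```

View pics/w4.png

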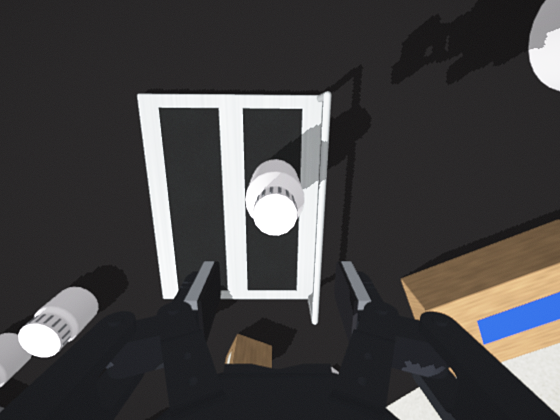

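Call:
{"fn": "step_arm", "kwargs": {
  "rows": [
    [-1, -0.5, 0, 0, 0, 0],
    [-2.4, -1.2, 0, 0, 0, 0],
    [-3.9, -2, 0, 0, 0, 0],
    [-5.4, -2.75, 0, 0, 0, 0],
    [-6.9, -3.5, 0, 0, 0, 0],
    [-8.4, -4.25, 0, 0, 0, 0],
    [-9.9, -5, 0, 0, 0, 0],
    [-11.4, -5.75, 0, 0, 0, 0],
    [-12.9, -6.5, 0, 0, 0, 0],
    [-14.2, -7.2, 0, 0, 0, 0]
  ]
}}

```text
t: 10.5
eef_pos: [691.4, -129.2, 211.4]
tcp_rot: [-1.102, -2.939, 0.001]
force: [-0.0, 0.5, 0.1]
grip_width: 59.7
```

```bash
python3 g.py 713.6 -172 213;python3 - <<'E'
from h import *
save('t5',capture('top'))
E
```

```text
10.5 [ 691.4 -129.2  211.4] 59.7 [-0.   0.5  0.1] [-1.5  -0.59 -0.06 -0.02 -0.03  0.04]
```

View pics/t5.png

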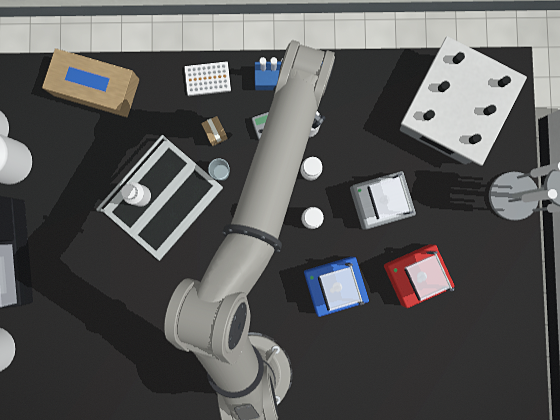

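Call:
{"fn": "step_arm", "kwargs": {
  "rows": [
    [-1.5, -0.6, 0, 0, 0, 0],
    [-1.5, -0.6, 0, 0, 0, 0],
    [-1.5, -0.6, 0, 0, 0, 0]
  ],
  "claw": 0.6
}}

```text
t: 10.85
eef_pos: [712.7, -171.9, 211.1]
tcp_rot: [-1.106, -2.937, 0.002]
force: [0.2, 0.5, -0.0]
grip_width: 68.3
```

```bash
python3 g.py 713.6 -172 69;python3 - <<'E'
from h import *
o=get_obs();im=capture('wrist');save('w6',im);print(proj('wrist',[713.6,-172,135],o))
hsv=cv2.cvtColor(im,cv2.COLOR_RGB2HSV)
m=((hsv[...,1]<30)&(hsv[...,2]>245)).astype(np.uint8)
k,l,s,c=cv2.connectedComponentsWithStats(m)
for i in range(1,k):
    if s[i,4]>300: print(s[i],c[i].round(1))
a=cv2.imread('pics/t5.png')[120:270,90:240]
cv2.imwrite('pics/t5c.png',cv2.resize(a,None,fx=4,fy=4,interpolation=cv2.INTER_CUBIC))
E
```

```text
10.85 [ 712.7 -171.9  211.1] 68.3 [ 0.2  0.5 -0. ] [-0.04  0.03  4.74 -0.02 -0.03  0.01]
[278.12100521 212.63544009]
[ 480   59   80  119 3203] [526.2 124.7]
[ 159   77   52   56 2278] [184.5 104.4]
[ 247  185   48   50 1447] [271.  213.1]
[  4 190  41  37 632] [ 23.6 209.7]
```

View pics/t5c.png

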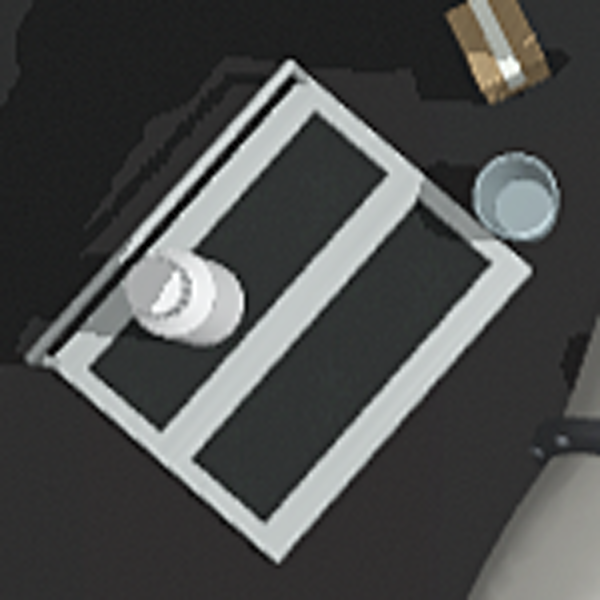

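View pics/w6.png

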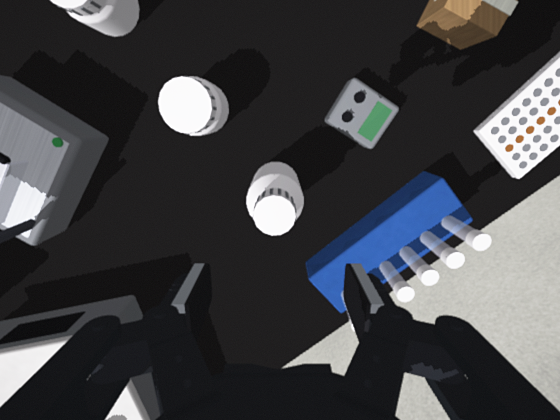

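Call:
{"fn": "step_arm", "kwargs": {
  "rows": [
    [0, -0.08, 1.2, 0, 0, 0],
    [0, -0.08, 2.4, 0, 0, 0],
    [0, -0.08, 3.4, 0, 0, 0],
    [0, -0.08, 4.2, 0, 0, 0],
    [0, -0.08, 4.7, 0, 0, 0],
    [0, -0.08, 4.7, 0, 0, 0]
  ]
}}

```text
t: 11.5
eef_pos: [710.5, -169.6, 69.5]
tcp_rot: [-1.098, -2.938, -0.001]
force: [-0.8, 0.0, 0.2]
grip_width: 68.1
```

Call:
{"fn": "step_arm", "kwargs": {
  "rows": [
    [0, 0, 0, 0, 0, 0],
    [0, 0, 0, 0, 0, 0],
    [0, 0, 0, 0, 0, 0],
    [0, 0, 0, 0, 0, 0],
    [0, 0, 0, 0, 0, 0]
  ],
  "claw": -1
}}

```text
t: 12.0
eef_pos: [713.2, -173.1, 74.3]
tcp_rot: [1.102, 2.939, 0.0]
force: [-0.6, -0.6, 6.0]
grip_width: 37.2
```

Call:
{"fn": "step_arm", "kwargs": {
  "rows": [
    [0, 0, -0.5, 0, 0, 0],
    [0, 0, -1.5, 0, 0, 0],
    [0, 0, -2.7, 0, 0, 0],
    [0, 0, -3.9, 0, 0, 0],
    [0, 0, -4, 0, 0, 0],
    [0, 0, -4, 0, 0, 0]
  ]
}}

```text
t: 12.6
eef_pos: [712.7, -172.2, 193.5]
tcp_rot: [1.101, 2.94, 0.001]
force: [-0.1, -0.1, -2.2]
grip_width: 36.7
```

```bash
python3 g.py 563.9 267.7 190; python3 -c "
from h import *
print(onz('top',(130.7,191.2),149))"
```

```text
12.6 [ 712.7 -172.2  193.5] 36.7 [-0.1 -0.1 -2.2] [13.37  7.79  0.11  0.02  0.02  0.05]
[514.56619565 307.25999675 149.        ]
```

Call:
{"fn": "step_arm", "kwargs": {
  "rows": [
    [0.5, 0.3, 0, 0, 0, 0],
    [1.7, 1, 0, 0, 0, 0],
    [3, 1.75, 0, 0, 0, 0],
    [4.4, 2.6, 0, 0, 0, 0],
    [5.8, 3.4, 0, 0, 0, 0],
    [7.2, 4.2, 0, 0, 0, 0],
    [8.6, 5, 0, 0, 0, 0],
    [10, 5.8, 0, 0, 0, 0],
    [11.3, 6.6, 0, 0, 0, 0],
    [12.5, 7.3, 0, 0, 0, 0]
  ]
}}

```text
t: 13.6
eef_pos: [569.5, 243.0, 189.9]
tcp_rot: [-1.096, -2.94, 0.003]
force: [0.3, 0.0, -2.2]
grip_width: 36.5
```

```bash
python3 g.py 565 266.7 190
```

```text
13.6 [569.5 243.  189.9] 36.5 [ 0.3  0.  -2.2] [ 0.63  0.5  -0.   -0.04 -0.04  0.08]
```

Call:
{"fn": "step_arm", "kwargs": {
  "rows": [
    [0.7, 0.49, 0, 0, 0, 0],
    [0.7, 0.49, 0, 0, 0, 0],
    [0.7, 0.49, 0, 0, 0, 0],
    [0.7, 0.49, 0, 0, 0, 0]
  ]
}}

```text
t: 14.0
eef_pos: [566.7, 262.4, 191.1]
tcp_rot: [-1.104, -2.94, 0.004]
force: [0.5, -0.8, -2.2]
grip_width: 36.7
```

```bash
python3 g.py 565 266.7 88;python3 - <<'E'
from h import *
o=get_obs();save('w7',capture('wrist'));print(proj('wrist',[514.5,311,149],o))
E
```

```text
14.0 [566.7 262.4 191.1] 36.7 [ 0.5 -0.8 -2.2] [ 0.14  0.08  3.44 -0.03  0.    0.03]
[280.75918423 128.37985055]
```

View pics/w7.png

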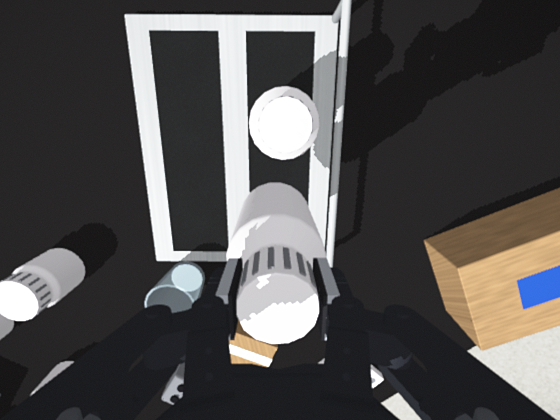

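Run:
```python
from h import *
o=get_obs();T=onz('wrist',(284,123.5),149,o);print(o['eef_pos'],T)
R0=Rot.from_rotvec(o['tcp_rot']);print(R0.inv().apply(T-o['eef_pos']))
```

```text
[567.17100222 262.15254776 191.49053299] [514.11356187 314.60889016 149.        ]
[74.48497333  4.56357409 42.46607786]
```

Call:
{"fn": "step_arm", "kwargs": {
  "rows": [
    [0.22, 0.09, 0.7, 0, 0, 0],
    [0.22, 0.09, 1.6, 0, 0, 0],
    [0.22, 0.09, 2.5, 0, 0, 0],
    [0.22, 0.09, 3.1, 0, 0, 0],
    [0.22, 0.09, 3.2, 0, 0, 0],
    [0.22, 0.09, 3.3, 0, 0, 0],
    [0.22, 0.09, 3.4, 0, 0, 0],
    [0.22, 0.09, 3.4, 0, 0, 0]
  ]
}}

```text
t: 14.85
eef_pos: [564.7, 270.5, 90.9]
tcp_rot: [1.103, 2.941, 0.002]
force: [-1.5, -0.4, -2.5]
grip_width: 36.7
```

Call:
{"fn": "step_arm", "kwargs": {
  "rows": [
    [0, 0, 0.05, 0, 0, 0],
    [0, 0, 0.1, 0, 0, 0],
    [0, 0, 0.1, 0, 0, 0]
  ]
}}

```text
t: 15.15
eef_pos: [564.7, 270.8, 88.3]
tcp_rot: [1.102, 2.941, 0.002]
force: [-1.6, -0.2, 3.3]
grip_width: 36.9
```

Call:
{"fn": "step_arm", "kwargs": {
  "rows": [
    [0, 0, 0, 0, 0, 0],
    [0, 0, 0, 0, 0, 0],
    [0, 0, 0, 0, 0, 0],
    [0, 0, 0, 0, 0, 0]
  ],
  "claw": 0.4
}}

```text
t: 15.55
eef_pos: [564.1, 270.7, 87.1]
tcp_rot: [1.102, 2.942, 0.0]
force: [-0.6, 0.4, -0.1]
grip_width: 59.9
```

Call:
{"fn": "step_arm", "kwargs": {
  "rows": [
    [0, 0, -0.4, 0, 0, 0],
    [0, 0, -1.2, 0, 0, 0],
    [0, 0, -2.4, 0, 0, 0],
    [0, 0, -3.6, 0, 0, 0],
    [0, 0, -4.3, 0, 0, 0],
    [0, 0, -4.3, 0, 0, 0]
  ]
}}

```text
t: 16.15
eef_pos: [566.7, 271.4, 221.2]
tcp_rot: [1.101, 2.937, 0.011]
force: [-0.2, -0.1, -0.8]
grip_width: 59.7
```

```bash
python3 g.py 459.2 -37.7 160;python3 - <<'E'
from h import *
o=get_obs();save('w8',capture('wrist'))
E
```

```text
16.15 [566.7 271.4 221.2] 59.7 [-0.2 -0.1 -0.8] [ -4.07 -10.14   1.97   0.1    0.03   0.04]
```

View pics/w8.png

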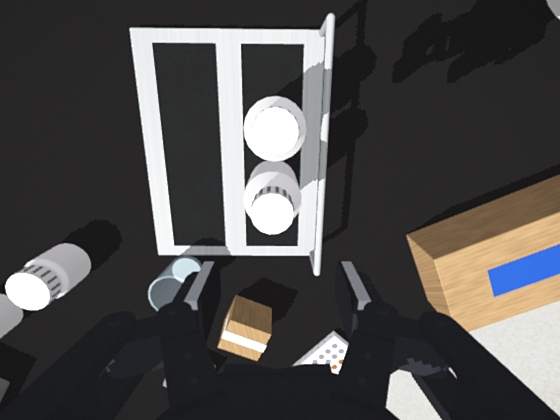

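Call:
{"fn": "step_arm", "kwargs": {
  "rows": [
    [-0.4, -1, 0, 0, 0, 0],
    [-0.9, -2.3, 0, 0, 0, 0],
    [-1.5, -3.7, 0, 0, 0, 0],
    [-2.1, -5.1, 0.3, 0, 0, 0],
    [-2.6, -6.5, 0.8, 0, 0, 0],
    [-3.2, -7.9, 1.3, 0, 0, 0],
    [-3.7, -9.2, 1.8, 0, 0, 0],
    [-4.07, -10.1, 2, 0, 0, 0],
    [-4.07, -10.1, 2, 0, 0, 0],
    [-4.07, -10.1, 2, 0, 0, 0]
  ],
  "claw": 0.8
}}

```text
t: 17.2
eef_pos: [456.2, -38.1, 155.4]
tcp_rot: [-1.104, -2.94, 0.0]
force: [-0.5, 0.7, -0.4]
grip_width: 76.8
```

```bash
cat > lids.py <<'E'
from h import *
import sys
def lids(name,z=80):
    o=get_obs();im=capture('wrist');save(name,im)
    hsv=cv2.cvtColor(im,cv2.COLOR_RGB2HSV)
    m=((hsv[...,1]<30)&(hsv[...,2]>245)).astype(np.uint8)
    k,l,s,c=cv2.connectedComponentsWithStats(m)
    for i in range(1,k):
        if s[i,4]>300: print(s[i],c[i].round(1),onz('wrist',c[i],z,o).round(1))
    return o
lids(sys.argv[1],float(sys.argv[2]) if len(sys.argv)>2 else 80)
E
python3 g.py 459.2 -37.7 22; python3 lids.py w9
```

```text
17.2 [456.2 -38.1 155.4] 76.8 [-0.5  0.7 -0.4] [-0.07  0.08  4.45 -0.01 -0.02  0.03]
[ 408   81   44   99 1530] [426.  141.3] [490.3  92.3  80. ]
[ 253  177   60   64 2694] [281.9 211.2] [458.2 -34.8  80. ]
[132 271  40  40 912] [147.7 287.1] [ 431.4 -180.4   80. ]
[503 277  55  30 650] [529.8 291.6] [675.   90.8  80. ]
[ 513  323   47   66 1278] [542.1 356.9] [755.   64.6  80. ]
```

View pics/w9.png

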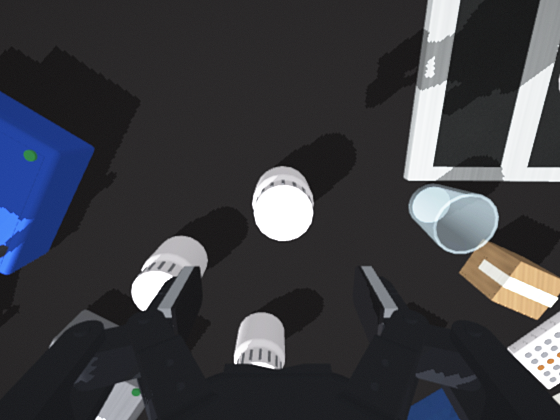

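Call:
{"fn": "step_arm", "kwargs": {
  "rows": [
    [-0.04, 0.09, 1.2, 0, 0, 0],
    [-0.04, 0.09, 2.4, 0, 0, 0],
    [-0.04, 0.09, 3.4, 0, 0, 0],
    [-0.04, 0.09, 4.1, 0, 0, 0],
    [-0.04, 0.09, 4.4, 0, 0, 0],
    [-0.04, 0.09, 4.4, 0, 0, 0]
  ]
}}

```text
t: 17.85
eef_pos: [459.3, -35.8, 23.2]
tcp_rot: [-1.099, -2.941, 0.002]
force: [0.3, 0.3, 0.7]
grip_width: 76.3
```

Call:
{"fn": "step_arm", "kwargs": {
  "rows": [
    [0, 0, 0, 0, 0, 0],
    [0, 0, 0, 0, 0, 0],
    [0, 0, 0, 0, 0, 0],
    [0, 0, 0, 0, 0, 0],
    [0, 0, 0, 0, 0, 0]
  ],
  "claw": -1
}}

```text
t: 18.35
eef_pos: [461.3, -36.5, 25.5]
tcp_rot: [1.101, 2.94, 0.003]
force: [0.2, 0.9, 7.0]
grip_width: 50.9
```

Call:
{"fn": "step_arm", "kwargs": {
  "rows": [
    [0, 0, -0.5, 0, 0, 0],
    [0, 0, -1.5, 0, 0, 0],
    [0, 0, -2.7, 0, 0, 0],
    [0, 0, -3.5, 0, 0, 0],
    [0, 0, -3.6, 0, 0, 0],
    [0, 0, -3.6, 0, 0, 0]
  ]
}}

```text
t: 18.95
eef_pos: [459.7, -36.6, 132.3]
tcp_rot: [1.102, 2.941, 0.002]
force: [-0.1, 0.3, -2.0]
grip_width: 50.7
```

```bash
python3 g.py 422.8 258.4 130
```

```text
18.95 [459.7 -36.6 132.3] 50.7 [-0.1  0.3 -2. ] [7.39 6.6  0.08 0.02 0.   0.05]
```

Call:
{"fn": "step_arm", "kwargs": {
  "rows": [
    [0.4, 0.35, 0, 0, 0, 0],
    [1.2, 1.1, 0, 0, 0, 0],
    [2.1, 1.9, 0, 0, 0, 0],
    [3.1, 2.8, 0, 0, 0, 0],
    [4.1, 3.7, 0, 0, 0, 0],
    [5.1, 4.6, 0, 0, 0, 0],
    [6.1, 5.45, 0, 0, 0, 0],
    [6.8, 6.1, 0, 0, 0, 0],
    [7.3, 6.5, 0, 0, 0, 0],
    [7.39, 6.6, 0, 0, 0, 0]
  ]
}}

```text
t: 19.95
eef_pos: [420.6, 260.1, 130.1]
tcp_rot: [-1.095, -2.942, 0.004]
force: [-0.2, -0.9, -1.7]
grip_width: 50.6
```

Call:
{"fn": "step_arm", "kwargs": {
  "rows": [
    [0, 0, 0, 0, 0, 0],
    [0, 0, 0, 0, 0, 0],
    [0, 0, 0, 0, 0, 0]
  ]
}}

```text
t: 20.25
eef_pos: [422.9, 256.3, 131.8]
tcp_rot: [-1.106, -2.94, 0.001]
force: [0.1, -0.1, -1.5]
grip_width: 50.8
```

```bash
python3 g.py 422.8 258.4 42;python3 - <<'E'
from h import *
o=get_obs();save('w10',capture('wrist'))
f=np.array([473.1,214.2]);a=np.radians(48.7);ux=np.array([np.cos(a),np.sin(a)]);uy=np.array([-ux[1],ux[0]])
print([proj('wrist',np.r_[f+125*uy+s*36*ux,14],o).round(1) for s in(-1,1)])
E
```

```text
20.25 [422.9 256.3 131.8] 50.8 [ 0.1 -0.1 -1.5] [ 0.05  0.05  2.99 -0.01  0.    0.01]
[array([241.1, 138.4]), array([317.1, 138.5])]
```

View pics/w10.png

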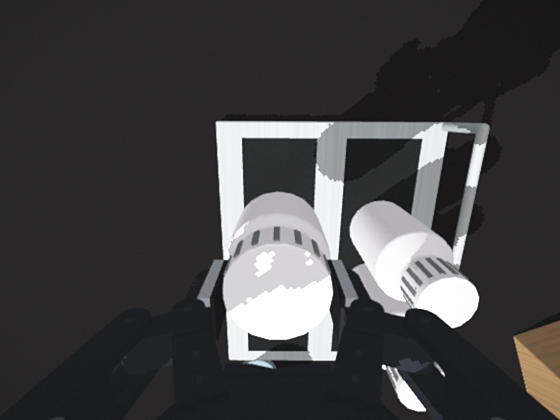

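Call:
{"fn": "step_arm", "kwargs": {
  "rows": [
    [0.04, 0.03, 0.6, 0, 0, 0],
    [0.04, 0.03, 1.4, 0, 0, 0],
    [0.04, 0.03, 2.2, 0, 0, 0],
    [0.04, 0.03, 2.6, 0, 0, 0],
    [0.04, 0.03, 2.75, 0, 0, 0],
    [0.04, 0.03, 2.9, 0, 0, 0],
    [0.04, 0.03, 2.9, 0, 0, 0]
  ]
}}

```text
t: 21.0
eef_pos: [422.8, 259.7, 45.4]
tcp_rot: [1.103, 2.941, 0.001]
force: [-0.2, -0.1, -1.4]
grip_width: 50.4
```

Call:
{"fn": "step_arm", "kwargs": {
  "rows": [
    [0, 0, 0.05, 0, 0, 0],
    [0, 0, 0.1, 0, 0, 0],
    [0, 0, 0.1, 0, 0, 0]
  ]
}}

```text
t: 21.3
eef_pos: [422.5, 259.7, 42.4]
tcp_rot: [1.102, 2.942, 0.001]
force: [0.8, -0.3, -1.8]
grip_width: 50.8
```

Call:
{"fn": "step_arm", "kwargs": {
  "rows": [
    [0, 0, 0.05, 0, 0, 0],
    [0, 0, 0.1, 0, 0, 0],
    [0, 0, 0.1, 0, 0, 0]
  ]
}}

```text
t: 21.6
eef_pos: [422.6, 259.8, 39.5]
tcp_rot: [-1.102, -2.942, -0.001]
force: [-1.1, -0.6, 3.2]
grip_width: 50.8
```

Call:
{"fn": "step_arm", "kwargs": {
  "rows": [
    [0, 0, 0, 0, 0, 0],
    [0, 0, 0, 0, 0, 0],
    [0, 0, 0, 0, 0, 0],
    [0, 0, 0, 0, 0, 0]
  ],
  "claw": 0.6
}}

```text
t: 22.0
eef_pos: [422.4, 259.6, 39.1]
tcp_rot: [1.102, 2.942, 0.0]
force: [0.1, -0.6, 0.7]
grip_width: 68.2
```

Call:
{"fn": "step_arm", "kwargs": {
  "rows": [
    [0, 0, -0.4, 0, 0, 0],
    [0, 0, -1.2, 0, 0, 0],
    [0, 0, -2.4, 0, 0, 0],
    [0, 0, -3.6, 0, 0, 0],
    [0, 0, -4.8, 0, 0, 0],
    [0, 0, -4.8, 0, 0, 0],
    [0, 0, -4.8, 0, 0, 0]
  ]
}}

```text
t: 22.7
eef_pos: [422.9, 259.9, 184.5]
tcp_rot: [1.102, 2.941, 0.004]
force: [0.6, 0.1, -1.6]
grip_width: 68.0
```

```bash
python3 g.py 443.6 -178.6 155;python3 lids.py w11 94
```

```text
22.7 [422.9 259.9 184.5] 68.0 [ 0.6  0.1 -1.6] [-10.13 -10.57   0.95   0.03  -0.     0.04]
[ 223  124   41  208 1541] [237.7 253.6] [433.4 200.1  94. ]
[244 124  80  13 423] [282.5 130.3] [374.6 308.2  94. ]
[ 249  172   56   60 2432] [276.  203.8] [420.  261.1  94. ]
[ 302  177   29  152 1403] [314.7 242.5] [473.4 263.7  94. ]
[ 337  210   94  104 2846] [390.5 257.8] [534.8 309.3  94. ]
```

View pics/w11.png

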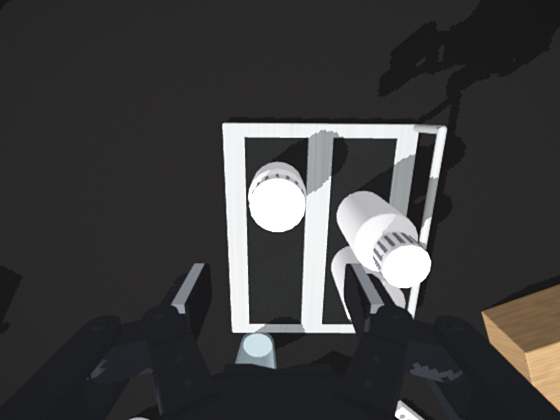

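Call:
{"fn": "step_arm", "kwargs": {
  "rows": [
    [-0.7, -0.7, 0, 0, 0, 0],
    [-1.7, -1.8, 0, 0, 0, 0],
    [-2.8, -2.9, 0, 0, 0, 0],
    [-3.9, -4.1, 0, 0, 0, 0],
    [-5, -5.2, 0, 0, 0, 0],
    [-6.1, -6.4, 0, 0, 0, 0],
    [-7.2, -7.5, 0.2, 0, 0, 0],
    [-8.3, -8.7, 0.5, 0, 0, 0],
    [-9.4, -9.8, 0.8, 0, 0, 0],
    [-10.1, -10.57, 1, 0, 0, 0]
  ],
  "claw": 0.8
}}

```text
t: 23.75
eef_pos: [440.5, -181.8, 151.7]
tcp_rot: [-1.107, -2.938, 0.003]
force: [0.6, 1.0, 0.6]
grip_width: 76.9
```

Call:
{"fn": "step_arm", "kwargs": {
  "rows": [
    [0, 0, 0, 0, 0, 0],
    [0, 0, 0, 0, 0, 0]
  ]
}}

```text
t: 23.95
eef_pos: [441.1, -178.6, 151.9]
tcp_rot: [-1.104, -2.938, 0.001]
force: [0.0, 0.9, 0.0]
grip_width: 76.8
```

```bash
python3 g.py 443.6 -178.6 24;python3 lids.py w12 80
```

```text
23.95 [ 441.1 -178.6  151.9] 76.8 [0.  0.9 0. ] [-0.07  0.06  4.26 -0.02 -0.03  0.02]
[   0    4   99  170 9909] [37.7 89.9] [ 246.3 -251.2   80. ]
[ 248  182   60   61 2678] [277.  214.1] [ 441.3 -179.5   80. ]
[347 307  21  34 358] [355.8 324.9] [ 577.9 -196.4   80. ]
```

View pics/w12.png

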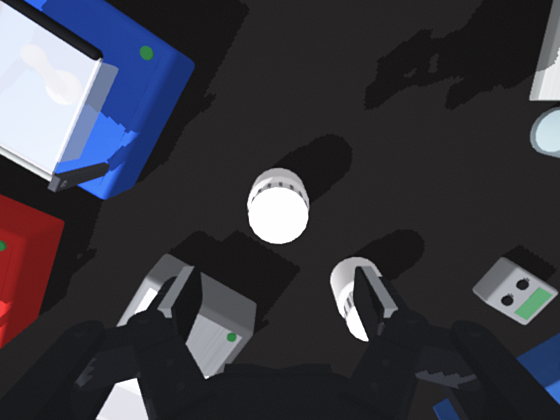

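Call:
{"fn": "step_arm", "kwargs": {
  "rows": [
    [0, 0.02, 1.2, 0, 0, 0],
    [0, 0.02, 2.4, 0, 0, 0],
    [0, 0.02, 3.3, 0, 0, 0],
    [0, 0.02, 4, 0, 0, 0],
    [0, 0.02, 4.3, 0, 0, 0],
    [0, 0.02, 4.3, 0, 0, 0]
  ]
}}

```text
t: 24.6
eef_pos: [442.1, -176.4, 23.2]
tcp_rot: [-1.098, -2.941, -0.0]
force: [0.1, -0.7, -0.2]
grip_width: 76.5
```

Call:
{"fn": "step_arm", "kwargs": {
  "rows": [
    [0, 0, 0, 0, 0, 0],
    [0, 0, 0, 0, 0, 0],
    [0, 0, 0, 0, 0, 0],
    [0, 0, 0, 0, 0, 0],
    [0, 0, 0, 0, 0, 0]
  ],
  "claw": -1
}}

```text
t: 25.1
eef_pos: [444.1, -178.3, 25.5]
tcp_rot: [1.102, 2.939, 0.002]
force: [-1.3, -0.4, 6.4]
grip_width: 50.8
```

Call:
{"fn": "step_arm", "kwargs": {
  "rows": [
    [0, 0, -0.5, 0, 0, 0],
    [0, 0, -1.5, 0, 0, 0],
    [0, 0, -2.7, 0, 0, 0],
    [0, 0, -3.5, 0, 0, 0],
    [0, 0, -3.6, 0, 0, 0],
    [0, 0, -3.6, 0, 0, 0]
  ]
}}

```text
t: 25.7
eef_pos: [443.1, -177.7, 132.4]
tcp_rot: [1.101, 2.941, 0.002]
force: [-0.7, -0.3, -2.2]
grip_width: 50.9
```

```bash
python3 g.py 473.1 214.2 130
```

```text
25.7 [ 443.1 -177.7  132.4] 50.9 [-0.7 -0.3 -2.2] [7.820e+00 1.051e+01 9.000e-02 2.000e-02 1.000e-02 5.000e-02]
```

Call:
{"fn": "step_arm", "kwargs": {
  "rows": [
    [0.4, 0.5, 0, 0, 0, 0],
    [1.2, 1.6, 0, 0, 0, 0],
    [2.1, 2.8, 0, 0, 0, 0],
    [3.1, 4.1, 0, 0, 0, 0],
    [4.1, 5.5, 0, 0, 0, 0],
    [5.1, 6.8, 0, 0, 0, 0],
    [6.1, 8.2, 0, 0, 0, 0],
    [7, 9.4, 0, 0, 0, 0],
    [7.6, 10.2, 0, 0, 0, 0],
    [7.8, 10.5, 0, 0, 0, 0]
  ]
}}

```text
t: 26.7
eef_pos: [471.6, 217.1, 130.1]
tcp_rot: [-1.092, -2.943, 0.003]
force: [-0.2, -0.5, -0.8]
grip_width: 50.8
```

Call:
{"fn": "step_arm", "kwargs": {
  "rows": [
    [0, 0, 0, 0, 0, 0],
    [0, 0, 0, 0, 0, 0],
    [0, 0, 0, 0, 0, 0]
  ]
}}

```text
t: 27.0
eef_pos: [473.3, 210.4, 131.7]
tcp_rot: [-1.107, -2.939, 0.002]
force: [-0.2, 0.2, -1.2]
grip_width: 50.8
```

```bash
python3 g.py 473.1 214.2 42;python3 lids.py w13 94; python3 -c "
from h import *
o=get_obs();print(proj('wrist',[422.8,258.4,94],o))"
```

```text
27.0 [473.3 210.4 131.7] 50.8 [-0.2  0.2 -1.2] [ 0.09  0.1   2.99 -0.02  0.    0.  ]
[ 246   90   74   75 4342] [282.6 127. ] [421.3 260.7  94. ]
[392 197  33  21 351] [407.5 205.6] [523.9 293.3  94. ]
[375 266  27  35 470] [386.8 284.1] [568.  244.1  94. ]
[228 276 103  66 691] [269.2 313.7] [526.7 154.4  94. ]
[280.97481149 131.39316756]
```

View pics/w13.png

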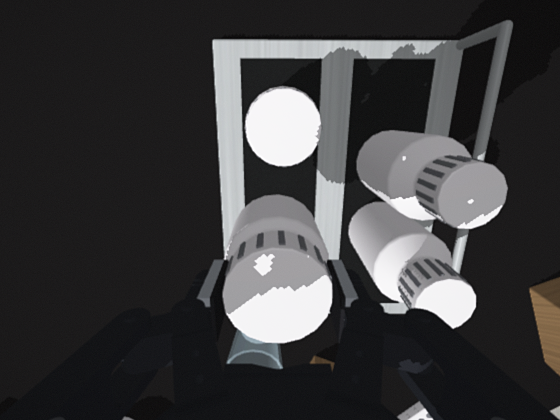

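Call:
{"fn": "step_arm", "kwargs": {
  "rows": [
    [0.1, 0.05, 0.6, 0, 0, 0],
    [0.1, 0.05, 1.4, 0, 0, 0],
    [0.1, 0.05, 2.2, 0, 0, 0],
    [0.1, 0.05, 2.6, 0, 0, 0],
    [0.1, 0.05, 2.75, 0, 0, 0],
    [0.1, 0.05, 2.9, 0, 0, 0],
    [0.1, 0.05, 2.95, 0, 0, 0]
  ]
}}

```text
t: 27.75
eef_pos: [472.8, 216.3, 44.1]
tcp_rot: [1.103, 2.941, 0.002]
force: [0.2, 0.8, -1.5]
grip_width: 50.7
```

Call:
{"fn": "step_arm", "kwargs": {
  "rows": [
    [0, 0, 0.05, 0, 0, 0],
    [0, 0, 0.1, 0, 0, 0],
    [0, 0, 0.1, 0, 0, 0]
  ]
}}

```text
t: 28.05
eef_pos: [472.2, 216.4, 40.9]
tcp_rot: [1.102, 2.942, 0.001]
force: [-0.2, -0.3, -1.9]
grip_width: 51.0
```

Call:
{"fn": "step_arm", "kwargs": {
  "rows": [
    [0, 0, 0.05, 0, 0, 0],
    [0, 0, 0.08, 0, 0, 0],
    [0, 0, 0.08, 0, 0, 0]
  ]
}}

```text
t: 28.35
eef_pos: [472.6, 216.3, 39.5]
tcp_rot: [-1.103, -2.942, -0.002]
force: [-2.4, -1.0, 8.4]
grip_width: 50.5
```

Call:
{"fn": "step_arm", "kwargs": {
  "rows": [
    [0, 0, 0, 0, 0, 0],
    [0, 0, 0, 0, 0, 0],
    [0, 0, 0, 0, 0, 0],
    [0, 0, 0, 0, 0, 0]
  ],
  "claw": 0.6
}}

```text
t: 28.75
eef_pos: [472.1, 216.3, 38.2]
tcp_rot: [1.102, 2.942, 0.0]
force: [-0.4, 0.1, 0.1]
grip_width: 68.3
```

Call:
{"fn": "step_arm", "kwargs": {
  "rows": [
    [0, 0, -0.4, 0, 0, 0],
    [0, 0, -1.2, 0, 0, 0],
    [0, 0, -2.4, 0, 0, 0],
    [0, 0, -3.6, 0, 0, 0],
    [0, 0, -4.8, 0, 0, 0],
    [0, 0, -4.8, 0, 0, 0],
    [0, 0, -4.8, 0, 0, 0]
  ]
}}

```text
t: 29.45
eef_pos: [472.6, 216.5, 183.5]
tcp_rot: [1.102, 2.941, 0.004]
force: [0.2, 1.0, -1.0]
grip_width: 68.3
```

```bash
python3 g.py 580.1 -176.8 155;python3 lids.py w14 94
```

```text
29.45 [472.6 216.5 183.5] 68.3 [ 0.2  1.  -1. ] [-11.32  -7.53   0.93   0.03   0.     0.04]
[ 247  101   60   61 2882] [276.7 130.8] [421.4 260.7  94. ]
[361 154  36  52 865] [373.8 181.5] [511.5 297.4  94. ]
[394 173  52  36 991] [422.7 193.5] [549.7 324.5  94. ]
[ 247  182   56   52 2278] [274.4 207. ] [470.9 214.7  94. ]
[352 232  23  42 536] [361.7 251.2] [559.7 248.8  94. ]
[ 379  250   48   41 1512] [402.8 270.4] [603.3 267.2  94. ]
[396 375  45  45 713] [415.6 399.5] [754.  184.4  94. ]
```

View pics/w14.png

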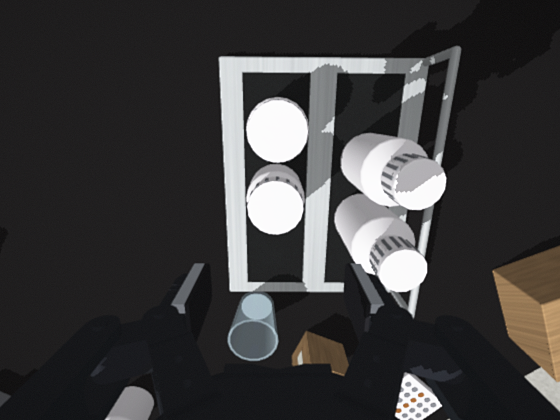

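Call:
{"fn": "step_arm", "kwargs": {
  "rows": [
    [-0.7, -0.5, 0, 0, 0, 0],
    [-1.9, -1.3, 0, 0, 0, 0],
    [-3.2, -2.1, 0, 0, 0, 0],
    [-4.5, -3, 0, 0, 0, 0],
    [-5.8, -3.8, 0, 0, 0, 0],
    [-7.1, -4.7, 0, 0, 0, 0],
    [-8.4, -5.6, 0.2, 0, 0, 0],
    [-9.7, -6.4, 0.5, 0, 0, 0],
    [-10.8, -7.2, 0.8, 0, 0, 0],
    [-11.32, -7.53, 1, 0, 0, 0]
  ],
  "claw": 0.8
}}

```text
t: 30.5
eef_pos: [577.7, -182.3, 150.0]
tcp_rot: [-1.11, -2.936, 0.006]
force: [-0.2, 0.6, 0.3]
grip_width: 76.8
```

Call:
{"fn": "step_arm", "kwargs": {
  "rows": [
    [0, 0, 0, 0, 0, 0],
    [0, 0, 0, 0, 0, 0]
  ]
}}

```text
t: 30.7
eef_pos: [578.6, -176.6, 150.7]
tcp_rot: [-1.102, -2.938, 0.0]
force: [0.5, -0.0, 0.6]
grip_width: 76.8
```

```bash
python3 g.py 580.1 -176.8 24;python3 lids.py w15 80
```

```text
30.7 [ 578.6 -176.6  150.7] 76.8 [ 0.5 -0.   0.6] [-0.06  0.03  4.22 -0.01 -0.03  0.04]
[ 249  185   61   64 2698] [278.6 219.3] [ 583.1 -179.2   80. ]
[  10  190   42   63 1254] [ 30.6 221.6] [ 443.2 -342.6   80. ]
[   0  255   91  106 4472] [ 37.5 302.6] [ 495.4 -406.9   80. ]
[ 86 294  28  27 420] [100.1 308.2] [ 538.5 -366.8   80. ]
```

View pics/w15.png

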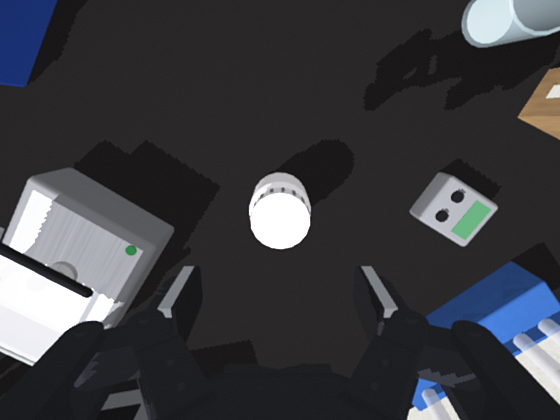

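Run:
```python
from h import *
o=get_obs();R0=Rot.from_rotvec(o['tcp_rot'])
for p in [(173,232),(115,325),(160,260),(95,292)]:
    for z in(60,118):
        X=onz('wrist',p,z,o);print(p,z,X.round(0),R0.inv().apply(X-o['eef_pos']).round(0))
```

```text
(173, 232) 60 [ 533. -267.   60.] [-25. -99.  91.]
(173, 232) 118 [ 530. -236.  118.] [ -2. -77.  33.]
(115, 325) 60 [ 565. -391.   60.] [-130. -172.   91.]
(115, 325) 118 [ 555. -332.  118.] [ -85. -134.   33.]
(160, 260) 60 [ 545. -298.   60.] [ -54. -115.   91.]
(160, 260) 118 [ 539. -260.  118.] [-25. -90.  33.]
(95, 292) 60 [ 525. -375.   60.] [ -90. -185.   91.]
(95, 292) 118 [ 524. -320.  118.] [ -53. -145.   33.]
```

Clearance to the console is about 40 mm; descend.

Call:
{"fn": "step_arm", "kwargs": {
  "rows": [
    [-0.08, 0.02, 1.2, 0, 0, 0],
    [-0.08, 0.02, 2.4, 0, 0, 0],
    [-0.08, 0.02, 3.3, 0, 0, 0],
    [-0.08, 0.02, 4, 0, 0, 0],
    [-0.08, 0.02, 4.25, 0, 0, 0],
    [-0.08, 0.02, 4.25, 0, 0, 0]
  ]
}}

```text
t: 31.35
eef_pos: [581.4, -176.4, 24.0]
tcp_rot: [-1.098, -2.941, -0.001]
force: [1.0, -0.6, 1.0]
grip_width: 76.6
```

Call:
{"fn": "step_arm", "kwargs": {
  "rows": [
    [0, 0, 0, 0, 0, 0],
    [0, 0, 0, 0, 0, 0],
    [0, 0, 0, 0, 0, 0],
    [0, 0, 0, 0, 0, 0],
    [0, 0, 0, 0, 0, 0]
  ],
  "claw": -1
}}

```text
t: 31.85
eef_pos: [583.4, -178.4, 26.5]
tcp_rot: [1.101, 2.939, 0.002]
force: [0.1, 1.3, 7.2]
grip_width: 51.0
```

Call:
{"fn": "step_arm", "kwargs": {
  "rows": [
    [0, 0, -0.5, 0, 0, 0],
    [0, 0, -1.5, 0, 0, 0],
    [0, 0, -2.7, 0, 0, 0],
    [0, 0, -3.5, 0, 0, 0],
    [0, 0, -3.6, 0, 0, 0],
    [0, 0, -3.6, 0, 0, 0]
  ]
}}

```text
t: 32.45
eef_pos: [581.9, -178.4, 133.3]
tcp_rot: [1.102, 2.941, 0.001]
force: [0.0, -0.6, -1.6]
grip_width: 50.5
```

```bash
python3 g.py 521.2 170.5 130
```

```text
32.45 [ 581.9 -178.4  133.3] 50.5 [ 0.  -0.6 -1.6] [9.17 7.44 0.11 0.01 0.01 0.04]
```

Call:
{"fn": "step_arm", "kwargs": {
  "rows": [
    [0.5, 0.4, 0, 0, 0, 0],
    [1.4, 1.1, 0, 0, 0, 0],
    [2.5, 2, 0, 0, 0, 0],
    [3.6, 2.9, 0, 0, 0, 0],
    [4.8, 3.9, 0, 0, 0, 0],
    [5.9, 4.8, 0, 0, 0, 0],
    [7, 5.7, 0, 0, 0, 0],
    [8.1, 6.6, 0, 0, 0, 0],
    [8.8, 7.1, 0, 0, 0, 0],
    [9.05, 7.35, 0, 0, 0, 0]
  ]
}}

```text
t: 33.45
eef_pos: [519.5, 169.7, 130.8]
tcp_rot: [-1.093, -2.942, 0.003]
force: [0.3, -0.7, -1.4]
grip_width: 50.6
```

Call:
{"fn": "step_arm", "kwargs": {
  "rows": [
    [0, 0, 0, 0, 0, 0],
    [0, 0, 0, 0, 0, 0],
    [0, 0, 0, 0, 0, 0],
    [0, 0, 0, 0, 0, 0]
  ]
}}

```text
t: 33.85
eef_pos: [522.5, 164.2, 132.8]
tcp_rot: [1.107, 2.94, -0.001]
force: [-0.4, -0.6, -0.9]
grip_width: 50.5
```

```bash
python3 g.py 521.2 170.5 42;python3 lids.py w16 94
```

```text
33.85 [522.5 164.2 132.8] 50.5 [-0.4 -0.6 -0.9] [ 0.17  0.13  3.02 -0.    0.    0.01]
[ 247    0   81   60 1817] [277.3  36.6] [427.3 247.6  94. ]
[ 247   91   73   75 2665] [274.3 124.7] [465.6 211.3  94. ]
[390 198  32  21 314] [404.3 205.7] [572.1 245.5  94. ]
[226 282 104  62 411] [270.5 316.4] [579.2 106.7  94. ]
```

View pics/w16.png

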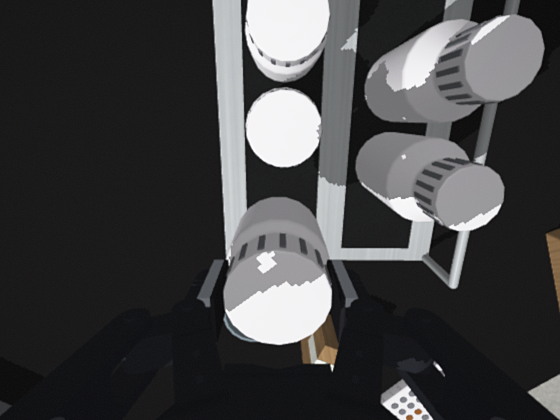

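Call:
{"fn": "step_arm", "kwargs": {
  "rows": [
    [0.1, 0.06, 0.6, 0, 0, 0],
    [0.1, 0.06, 1.4, 0, 0, 0],
    [0.1, 0.06, 2.2, 0, 0, 0],
    [0.1, 0.06, 2.6, 0, 0, 0],
    [0.1, 0.06, 2.75, 0, 0, 0],
    [0.1, 0.06, 2.9, 0, 0, 0],
    [0.1, 0.06, 3, 0, 0, 0]
  ]
}}

```text
t: 34.6
eef_pos: [521.9, 169.7, 43.3]
tcp_rot: [1.102, 2.941, 0.002]
force: [-0.5, 0.5, -1.4]
grip_width: 50.8
```

Call:
{"fn": "step_arm", "kwargs": {
  "rows": [
    [0, 0, 0.05, 0, 0, 0],
    [0, 0, 0.1, 0, 0, 0],
    [0, 0, 0.1, 0, 0, 0]
  ]
}}

```text
t: 34.9
eef_pos: [521.6, 169.8, 40.6]
tcp_rot: [1.102, 2.941, 0.002]
force: [-0.5, -0.5, 2.1]
grip_width: 50.5
```

Call:
{"fn": "step_arm", "kwargs": {
  "rows": [
    [0, 0, 0.02, 0, 0, 0],
    [0, 0, 0.02, 0, 0, 0],
    [0, 0, 0.02, 0, 0, 0],
    [0, 0, 0.02, 0, 0, 0],
    [0, 0, 0.02, 0, 0, 0]
  ],
  "claw": 0.6
}}

```text
t: 35.4
eef_pos: [521.1, 169.6, 39.1]
tcp_rot: [1.102, 2.942, 0.0]
force: [-0.3, 0.5, -0.2]
grip_width: 68.4
```

Call:
{"fn": "step_arm", "kwargs": {
  "rows": [
    [0, 0, -0.4, 0, 0, 0],
    [0, 0, -1.2, 0, 0, 0],
    [0, 0, -2.4, 0, 0, 0],
    [0, 0, -3.6, 0, 0, 0],
    [0, 0, -4.8, 0, 0, 0],
    [0, 0, -6, 0, 0, 0],
    [0, 0, -6, 0, 0, 0],
    [0, 0, -6, 0, 0, 0]
  ]
}}

```text
t: 36.2
eef_pos: [521.5, 169.7, 220.4]
tcp_rot: [1.102, 2.941, 0.004]
force: [0.2, -0.9, -1.4]
grip_width: 68.1
```

Call:
{"fn": "step_arm", "kwargs": {
  "rows": [
    [-1.2, -1.2, -0.5, 0, 0, 0],
    [-2.4, -2.4, -1, 0, 0, 0],
    [-3.5, -3.5, -1.5, 0, 0, 0],
    [-4.6, -4.6, -2, 0, 0, 0],
    [-5.5, -5.5, -2, 0, 0, 0],
    [-6, -6, -2, 0, 0, 0],
    [-6, -6, -2, 0, 0, 0],
    [-6, -6, -2, 0, 0, 0]
  ],
  "claw": -1
}}

```text
t: 37.0
eef_pos: [537.6, -84.0, 277.9]
tcp_rot: [-1.103, -2.939, 0.0]
force: [1.2, 0.4, -0.4]
grip_width: 0.2
```

Run:
```python
from h import *
o=get_obs();print(o['t'],o['eef_pos']);save('w17',capture('wrist'));save('t17',capture('top'));save('s17',capture('scene'))
a=cv2.imread('pics/t17.png')[120:270,80:280]
cv2.imwrite('pics/t17c.png',cv2.resize(a,None,fx=4,fy=4,interpolation=cv2.INTER_CUBIC))
```

```text
37.0 [537.60450029 -84.01535213 277.92090703]
```

View pics/t17c.png

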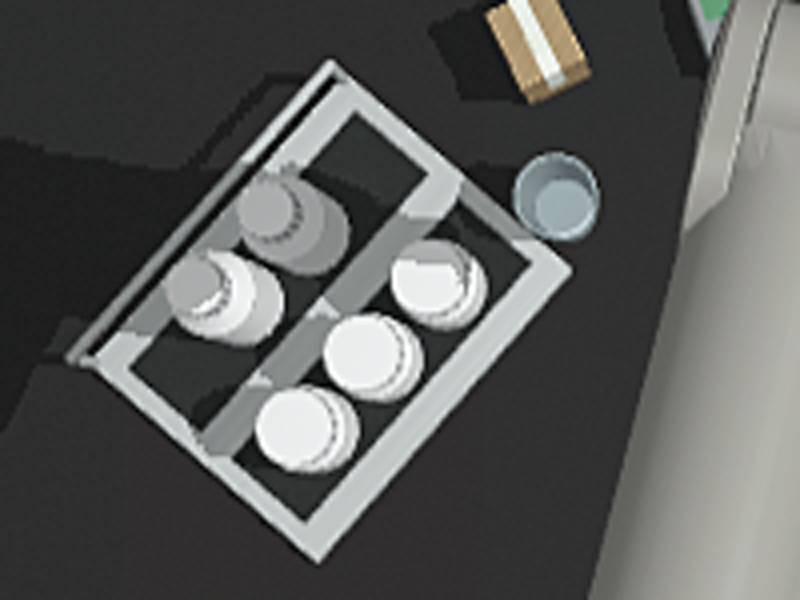

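View pics/s17.png

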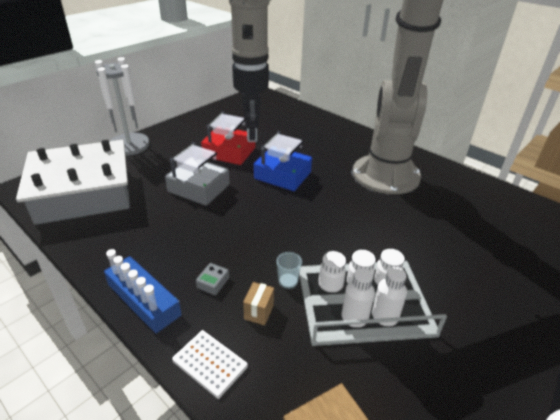

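View pics/w17.png

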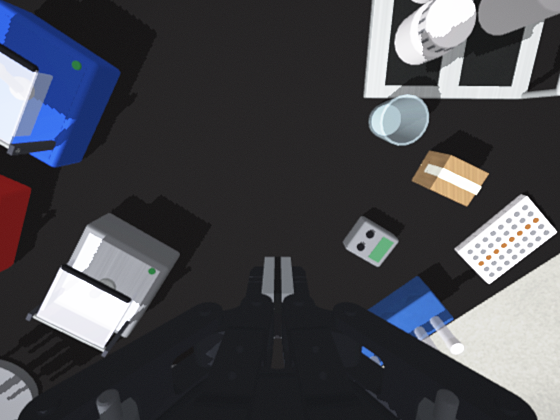

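Run:
```python
from h import *
a=cv2.imread('pics/t17.png')[150:250,330:440]
cv2.imwrite('pics/t17d.png',cv2.resize(a,None,fx=6,fy=6,interpolation=cv2.INTER_CUBIC))
b=cv2.imread('pics/w17.png')[190:370,10:210]
cv2.imwrite('pics/w17d.png',cv2.resize(b,None,fx=3.3,fy=3.3,interpolation=cv2.INTER_CUBIC))
o=get_obs()
im=cv2.imread('pics/s17.png')
for d,c in ((0,(0,0,255)),(-29,(0,255,0)),(-73,(255,0,0)),(-102,(0,255,255)),(-150,(255,0,255))):
    X=o['eef_pos']+Rot.from_rotvec(o['tcp_rot']).apply([0,0,d]); p=proj('scene',X); print(d,p.round(1)); 
c=im[0:200,180:340]; cv2.imwrite('pics/s17d.png',cv2.convertScaleAbs(cv2.resize(c,None,fx=3,fy=3,interpolation=cv2.INTER_CUBIC),alpha=1.7,beta=10))
```

```text
0 [251.8 151.5]
-29 [251.5 140.6]
-73 [251.2 123.1]
-102 [250.9 111.1]
-150 [250.5  90.1]
```

View pics/t17d.png

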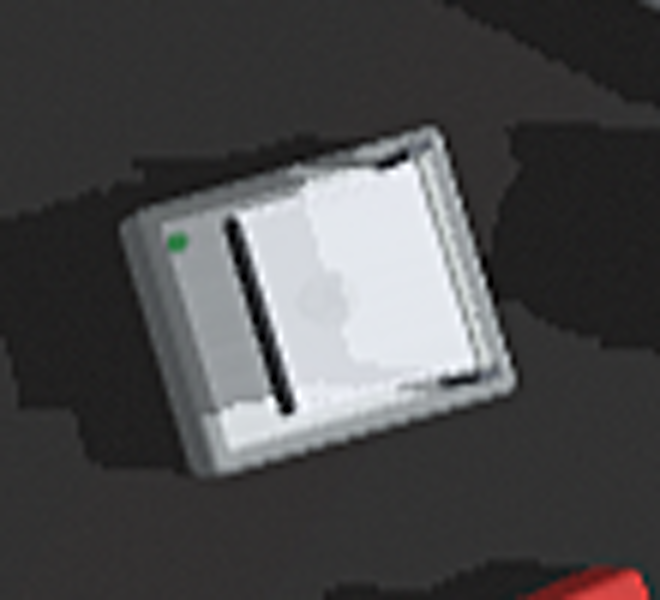

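View pics/s17d.png

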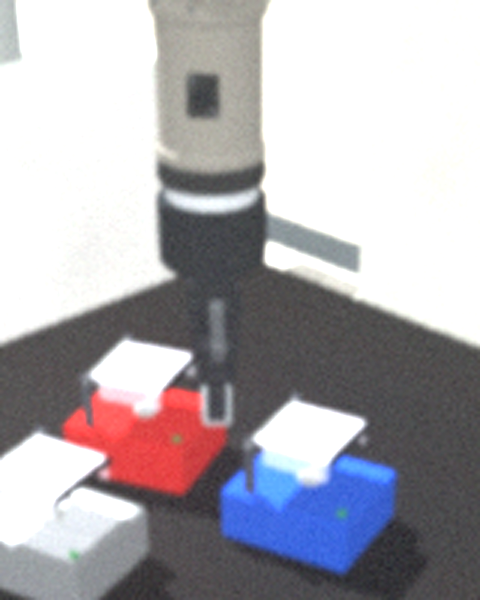

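View pics/w17d.png

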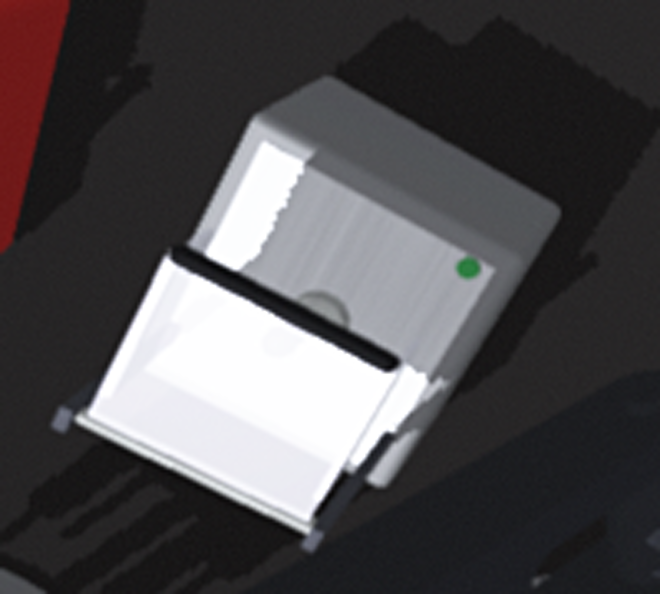

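Run:
```python
from h import *
o=get_obs()
T=lambda p:(p[0]/6+330-.4,p[1]/6+150-.4); W=lambda p:(p[0]/3.3+10-.35,p[1]/3.3+190-.35)
for nm,t,w in [('barR',(232,222),(393,363)),('barL',(287,408),(178,253)),('dot',(178,241),(468,267))]:
    print(nm,tri(ray('top',T(t)),ray('wrist',W(w),o)), onz('top',T(t),60 if nm=='dot' else 118).round(1),onz('wrist',W(w),60 if nm=='dot' else 118,o).round(1))
# hinge post tops z=124
for nm,t,w in [('postR',(408,155),(388,440)),('postL',(485,378),(85,410))]:
    print(nm,onz('top',T(t),124).round(1),onz('wrist',W(w),124,o).round(1))
# console top corners z=60
for t in [(165,222),(220,455),(430,140),(505,375)]: print('corner',onz('top',T(t),60).round(1))
for t in [(262,120),(520,262)]: print('wcorner',onz('wrist',W(t),60,o).round(1))
```

```text
barR (array([ 522.88469659, -327.22082691,  113.5372623 ]), np.float64(0.14480099093847124)) [ 522.4 -326.4  118. ] [ 522.4 -323.3  118. ]
barL (array([ 437.85101977, -349.27020993,  116.39879595]), np.float64(0.7667251438797367)) [ 438.2 -349.   118. ] [ 437.7 -347.6  118. ]
dot (array([ 519.68056478, -312.29496116,   57.84124521]), np.float64(0.2772130055926796)) [ 519.6 -311.9   60. ] [ 519.3 -310.7   60. ]
postR [ 551.  -405.1  124. ] [ 543.5 -346.8  124. ]
postL [ 450.3 -436.8  124. ] [ 456.5 -425.8  124. ]
corner [ 528.6 -306.    60. ]
corner [ 419.  -329.2   60. ]
corner [ 565.9 -431.6   60. ]
corner [ 454.8 -463.6   60. ]
wcorner [ 415.4 -324.3   60. ]
wcorner [ 532.8 -291.4   60. ]
```

```bash
cat >> h.py <<'E'
CY=np.radians(15.2); cyv=np.array([np.cos(CY),np.sin(CY),0]); cxv=np.array([np.sin(CY),-np.cos(CY),0]); CO=np.array([492.0,-380.4,0])
def C(p): return CO+p[0]*cxv+p[1]*cyv+np.array([0,0,p[2]])
def tool(th):
    th=np.radians(th); z=np.sin(th)*cxv+np.array([0,0,-np.cos(th)]); return Rot.from_matrix(np.stack([np.cross(cyv,z),cyv,z],1))
def tipstep(P,th,obs=None):
    R=tool(th); return step(C(P)+29*R.as_matrix()[:,2],R,obs)
def tipnow(o):
    R=Rot.from_rotvec(o['tcp_rot']).as_matrix(); p=o['eef_pos']-29*R[:,2]-CO
    return np.round([p@cxv,p@cyv,p[2],np.degrees(np.arctan2(R[:,2]@cxv,-R[2,2])),np.degrees(np.arcsin(R[:,2]@cyv))],1)
E
cat > tn.py <<'E'
import sys
from h import *
o=get_obs();print(round(float(o['t']),2),'tip',tipnow(o),'F',o['force'].round(1),'Fc',np.round([o['force']@cxv,o['force']@cyv],1))
a=[float(x) for x in sys.argv[1:]]
th=a[0] if a else 0
for i in range(1,len(a),3): print(a[i:i+3],list(tipstep(a[i:i+3],th,o)))
E
python3 tn.py 50 -110 24 150
```

```text
37.15 tip [-2.755e+02  1.229e+02  3.074e+02 -1.000e-01 -1.000e-01] F [-0.6  1.3  0.6] Fc [-1.4 -0.2]
[-110.0, 24.0, 150.0] [np.float64(-3.36), np.float64(-6.22), np.float64(4.9), np.float64(2.95), np.float64(-9.71), np.float64(6.34)]
```

Call:
{"fn": "step_arm", "kwargs": {
  "rows": [
    [-0.5, -0.9, 0.5, 0.4, -1.3, 0.85],
    [-1, -1.8, 1, 0.8, -2.6, 1.7],
    [-1.5, -2.7, 1.5, 1.2, -3.9, 2.55],
    [-1.9, -3.6, 2.2, 1.6, -5.2, 3.4],
    [-2.3, -4.4, 2.9, 2, -6.5, 4.25],
    [-2.7, -5.1, 3.6, 2.4, -7.8, 5.1],
    [-3.1, -5.8, 4.3, 2.8, -9, 5.9],
    [-3.36, -6.2, 4.9, 2.95, -9.7, 6.34],
    [-3.36, -6.2, 4.9, 2.95, -9.7, 6.34],
    [-3.36, -6.2, 4.9, 2.95, -9.7, 6.34]
  ]
}}

```text
t: 38.15
eef_pos: [492.6, -290.2, 132.4]
tcp_rot: [1.435, 1.879, -0.673]
force: [0.4, 0.9, 0.3]
grip_width: 0.0
```

Call:
{"fn": "step_arm", "kwargs": {
  "rows": [
    [0, 0, 0, 0, 0, 0],
    [0, 0, 0, 0, 0, 0],
    [0, 0, 0, 0, 0, 0]
  ]
}}

```text
t: 38.45
eef_pos: [493.5, -290.1, 133.1]
tcp_rot: [1.443, 1.875, -0.661]
force: [0.3, -0.2, -0.6]
grip_width: 0.0
```

```bash
python3 tn.py 50 -110 24 150 -80 24 95
python3 - <<'E'
from h import *
o=get_obs();save('w18',capture('wrist'));save('s18',capture('scene'));print(o['joint_pos'].round(2))
for nm,P in dict(barL=(-45,-43,118),barR=(-45,43,118),tog=(-19,0,103),fr=(-75,65,60),fl=(-75,-65,60)).items(): print(nm,proj('wrist',C(P),o).round(0),proj('scene',C(P)).round(0))
E
```

```text
38.45 tip [-1.088e+02  2.500e+01  1.519e+02  4.970e+01  1.000e-01] F [ 0.3 -0.2 -0.6] Fc [0.2 0.3]
[-110.0, 24.0, 150.0] [np.float64(0.07), np.float64(-0.04), np.float64(0.01), np.float64(0.03), np.float64(-0.05), np.float64(-0.08)]
[-80.0, 24.0, 95.0] [np.float64(0.82), np.float64(-0.05), np.float64(1.96), np.float64(0.03), np.float64(-0.05), np.float64(-0.08)]
[-0.95  0.53  1.1   2.27  0.86  0.47 -0.48]
barL [190. 246.] [215. 153.]
barR [300. 245.] [198. 167.]
tog [249. 237.] [200. 162.]
fr [329. 160.] [204. 190.]
fl [159. 162.] [228. 169.]
```

View pics/w18.png

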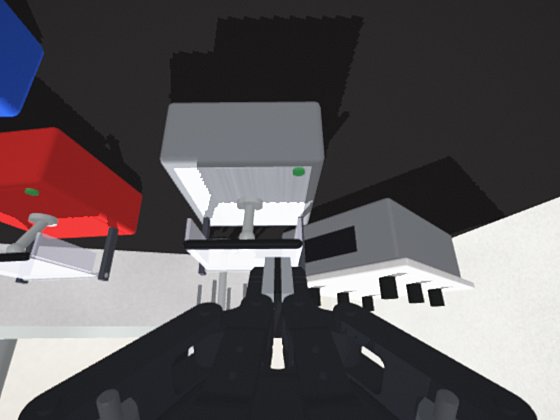

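View pics/s18.png

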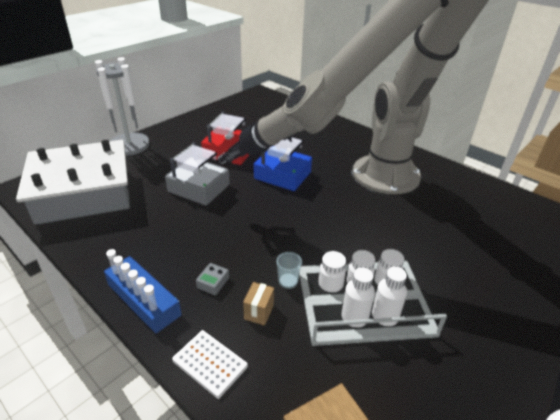

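Call:
{"fn": "step_arm", "kwargs": {
  "rows": [
    [0.3, 0, 0.7, 0, 0, 0],
    [0.6, 0, 1.4, 0, 0, 0],
    [0.85, 0, 1.96, 0, 0, 0],
    [0.85, 0, 1.96, 0, 0, 0],
    [0.85, 0, 1.96, 0, 0, 0]
  ]
}}

```text
t: 39.05
eef_pos: [499.6, -318.6, 75.3]
tcp_rot: [1.44, 1.875, -0.67]
force: [0.0, 0.0, -0.3]
grip_width: 0.1
```

```bash
python3 tn.py 50 -36 24 87; python3 -c "
from h import *
print(get_obs()['joint_pos'].round(2));save('s19',capture('scene'));save('w19',capture('wrist'))"
```

```text
39.05 tip [-79.8  23.6  93.9  50.   -0.1] F [ 0.   0.  -0.3] Fc [-0.  0.]
[-36.0, 24.0, 87.0] [np.float64(-0.76), np.float64(0.02), np.float64(1.27), np.float64(-0.02), np.float64(-0.0), np.float64(-0.03)]
[-0.82  0.73  1.05  2.28  0.91  0.27 -0.59]
```

View pics/w19.png

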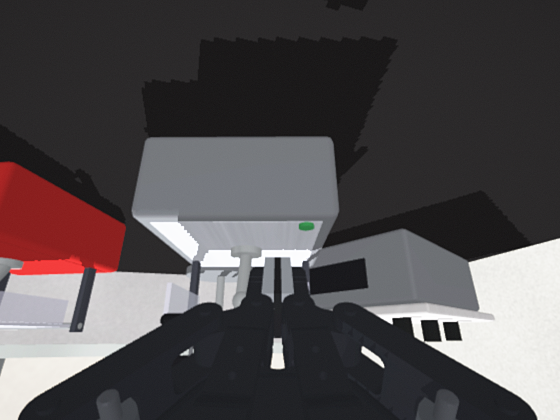

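```bash
python3 tn.py 40 -80 24 94 -41 24 87
```

```text
39.15 tip [-80.2  24.3  94.2  50.   -0. ] F [-0.3  0.   0.2] Fc [-0.1 -0.3]
[-80.0, 24.0, 94.0] [np.float64(0.17), np.float64(-0.01), np.float64(-0.01), np.float64(-0.0), np.float64(1.99), np.float64(-0.04)]
[-41.0, 24.0, 87.0] [np.float64(-0.49), np.float64(-0.01), np.float64(1.14), np.float64(-0.0), np.float64(1.99), np.float64(-0.04)]
```

Call:
{"fn": "step_arm", "kwargs": {
  "rows": [
    [0.1, 0, 0, 0, 1, 0],
    [0.17, 0, 0, 0, 2, 0],
    [0, 0, 0.3, 0, 2, 0],
    [-0.2, 0, 0.6, 0, 2, 0],
    [-0.35, 0, 0.9, 0, 2, 0],
    [-0.49, 0, 1.14, 0, 2, 0],
    [-0.49, 0, 1.14, 0, 2, 0],
    [-0.49, 0, 1.14, 0, 2, 0]
  ]
}}

```text
t: 39.95
eef_pos: [508.5, -352.8, 63.3]
tcp_rot: [1.539, 2.009, -0.563]
force: [0.1, -0.1, 0.1]
grip_width: 0.3
```

```bash
python3 tn.py 40 -40 24 100 -29 24 137 -14 24 156; python3 -c "
from h import *
print(get_obs()['joint_pos'].round(2));save('s20',capture('scene'));save('w20',capture('wrist'))"
```

```text
39.95 tip [-40.9  23.2  85.5  40.   -0.2] F [ 0.1 -0.1  0.1] Fc [0.2 0.1]
[-40.0, 24.0, 100.0] [np.float64(-0.33), np.float64(0.03), np.float64(-0.35), np.float64(-0.04), np.float64(0.0), np.float64(-0.01)]
[-29.0, 24.0, 137.0] [np.float64(-1.41), np.float64(0.03), np.float64(-1.06), np.float64(-0.04), np.float64(0.0), np.float64(-0.01)]
[-14.0, 24.0, 156.0] [np.float64(-2.2), np.float64(0.03), np.float64(-1.22), np.float64(-0.04), np.float64(0.0), np.float64(-0.01)]
[-0.48  0.53  0.81  2.18  0.8   0.34 -0.27]
```

View pics/w20.png

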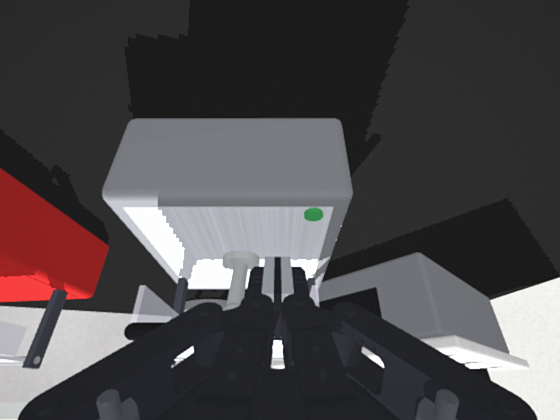

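Call:
{"fn": "step_arm", "kwargs": {
  "rows": [
    [-0.33, 0, -0.35, 0, 0, 0],
    [-0.5, 0, -0.55, 0, 0, 0],
    [-0.65, 0, -0.73, 0, 0, 0],
    [-1, 0, -0.95, 0, 0, 0],
    [-1.35, 0, -1.15, 0, 0, 0],
    [-1.7, 0, -1.16, 0, 0, 0],
    [-2.11, 0, -1.17, 0, 0, 0],
    [-2.11, 0, -1.17, 0, 0, 0]
  ]
}}

```text
t: 40.85
eef_pos: [516.4, -380.2, 133.8]
tcp_rot: [1.542, 2.003, -0.558]
force: [0.0, -0.3, 0.2]
grip_width: -0.1
```

```bash
python3 tn.py 40 -15 24 153 ; python3 -c "
from h import *
print(get_obs()['joint_pos'].round(2));save('s21',capture('scene'));save('w21',capture('wrist'))
im=cv2.imread('pics/s21.png')[90:240,130:330];cv2.imwrite('pics/s21c.png',cv2.resize(im,None,fx=3.5,fy=3.5,interpolation=cv2.INTER_CUBIC))"
```

```text
40.85 tip [-12.5  23.6 155.9  40.1  -0. ] F [ 0.  -0.3  0.2] Fc [ 0.3 -0.1]
[-15.0, 24.0, 153.0] [np.float64(0.13), np.float64(0.01), np.float64(0.02), np.float64(-0.0), np.float64(0.02), np.float64(-0.08)]
[-0.41  0.38  0.78  2.11  0.75  0.49 -0.09]
```

View pics/s21c.png

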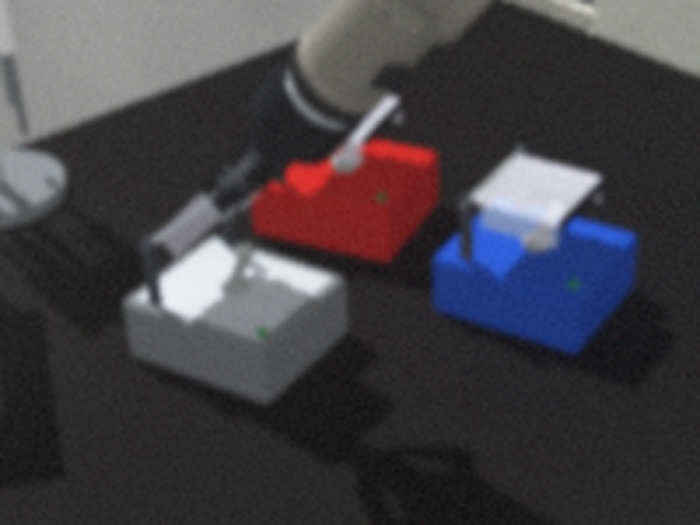

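View pics/w21.png

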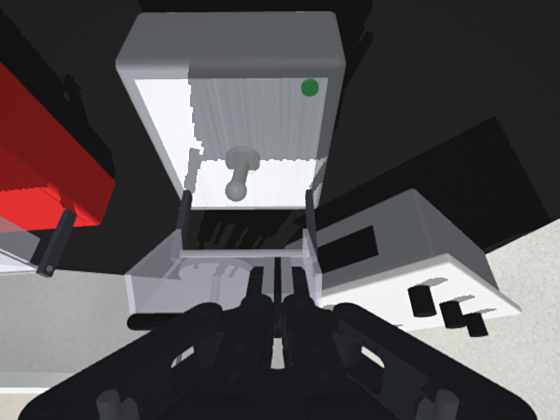

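Call:
{"fn": "step_arm", "kwargs": {
  "rows": [
    [-0.4, 0, -0.03, 0, 0, 0],
    [-0.78, 0, -0.04, 0, 0, 0],
    [-1, 0, 0.12, 0, 0, 0],
    [-1.24, 0, 0.28, 0, 0, 0],
    [-1.45, 0, 0.45, 0, 0, 0],
    [-1.66, 0, 0.61, 0, 0, 0],
    [-1.81, 0, 0.83, 0, 0, 0],
    [-1.96, 0, 1.04, 0, 0, 0],
    [-2.05, 0, 1.25, 0, 0, 0],
    [-2.12, 0, 1.41, 0, 0, 0]
  ]
}}

```text
t: 41.95
eef_pos: [535.1, -451.9, 139.6]
tcp_rot: [1.541, 2.008, -0.561]
force: [0.4, -1.1, -0.4]
grip_width: -0.0
```

```bash
python3 tn.py 40 66 24 159 ; python3 -c "
from h import *
print(get_obs()['joint_pos'].round(2));save('s22',capture('scene'));save('w22',capture('wrist'))
im=cv2.imread('pics/s22.png')[90:240,130:330];cv2.imwrite('pics/s22c.png',cv2.resize(im,None,fx=3.5,fy=3.5,interpolation=cv2.INTER_CUBIC))"
```

```text
41.95 tip [ 6.170e+01  2.290e+01  1.618e+02  4.000e+01 -1.000e-01] F [ 0.4 -1.1 -0.4] Fc [1.2 0.1]
[66.0, 24.0, 159.0] [np.float64(-0.05), np.float64(0.04), np.float64(0.16), np.float64(-0.03), np.float64(-0.0), np.float64(-0.03)]
[-0.21  0.43  0.7   2.    0.66  0.44  0.1 ]
```

View pics/s22c.png

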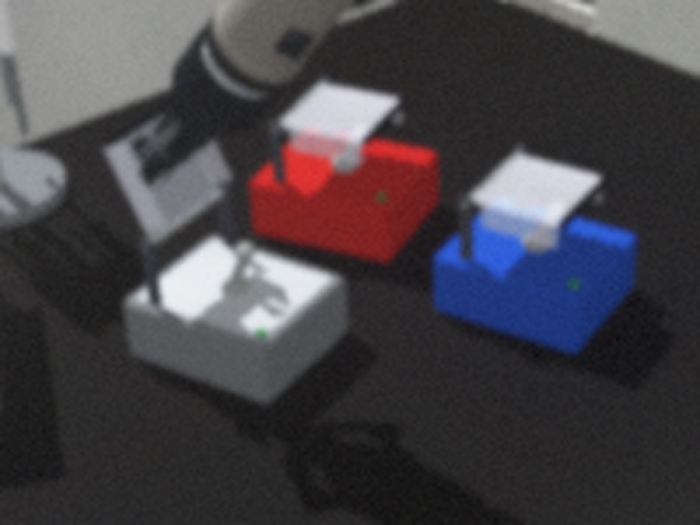

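View pics/w22.png

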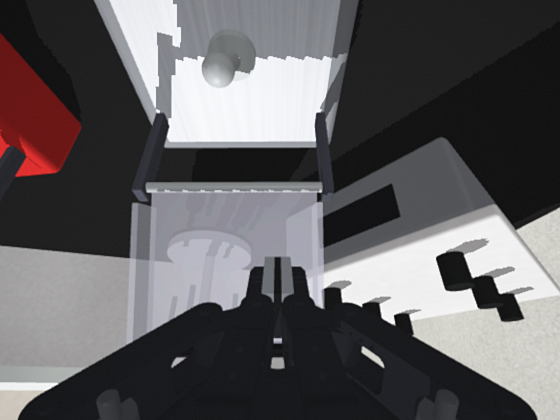

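Call:
{"fn": "step_arm", "kwargs": {
  "rows": [
    [-0.05, 0, 0.1, 0, 0, 0],
    [-0.1, 0, 0.25, 0, 0, 0],
    [-0.1, 0, 0.25, 0, 0, 0],
    [0.2, 0, 0, 0, 0, 0],
    [0.6, 0, -0.4, 0, 0, 0],
    [1.2, 0, -0.9, 0, 0, 0],
    [1.8, 0, -1.4, 0, 0, 0],
    [1.8, 0, -1.4, 0, 0, 0]
  ]
}}

```text
t: 42.85
eef_pos: [518.2, -381.8, 136.6]
tcp_rot: [1.536, 2.013, -0.557]
force: [1.0, -0.2, 0.2]
grip_width: -0.0
```

```bash
python3 tn.py 30 -45 0 140 -45 0 92; python3 -c "
from h import *
print(get_obs()['joint_pos'].round(2));save('s23',capture('scene'));save('w23',capture('wrist'))
im=cv2.imread('pics/s23.png')[90:240,130:330];cv2.imwrite('pics/s23c.png',cv2.resize(im,None,fx=3.5,fy=3.5,interpolation=cv2.INTER_CUBIC))"
```

```text
42.85 tip [-1.030e+01  2.490e+01  1.588e+02  3.990e+01  1.000e-01] F [ 1.  -0.2  0.2] Fc [0.4 0.9]
[-45.0, 0.0, 140.0] [np.float64(1.46), np.float64(-0.83), np.float64(-0.27), np.float64(0.01), np.float64(1.97), np.float64(0.01)]
[-45.0, 0.0, 92.0] [np.float64(2.48), np.float64(-0.83), np.float64(0.95), np.float64(0.01), np.float64(1.97), np.float64(0.01)]
[-0.41  0.37  0.78  2.1   0.73  0.49 -0.06]
```

View pics/s23c.png

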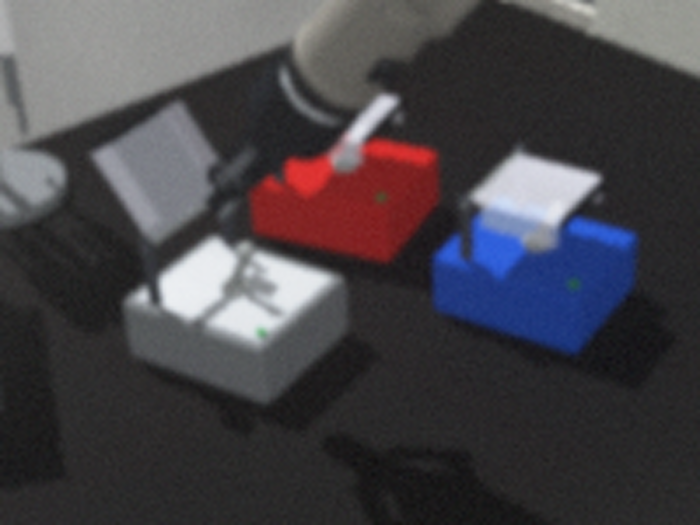

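View pics/w23.png

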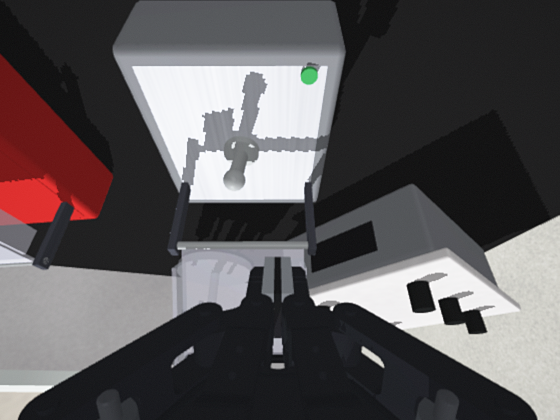

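```bash
python3 -c "
from h import *
o=get_obs()
for P in [(-19,0,103),(19,0,103),(0,0,68)]: print(P,proj('wrist',C(P),o).round(0))"
```

```text
(-19, 0, 103) [238. 176.]
(19, 0, 103) [244. 210.]
(0, 0, 68) [244. 155.]
```

```bash
python3 tn.py 30 -50 -2 140 -48 -2 84
```

```text
42.95 tip [ -7.6  24.  159.9  40.   -0. ] F [ 0.3 -0.5  0.5] Fc [0.6 0.2]
[-50.0, -2.0, 140.0] [np.float64(1.68), np.float64(-0.87), np.float64(-0.41), np.float64(-0.0), np.float64(2.0), np.float64(-0.02)]
[-48.0, -2.0, 84.0] [np.float64(2.83), np.float64(-0.87), np.float64(1.06), np.float64(-0.0), np.float64(2.0), np.float64(-0.02)]
```

Call:
{"fn": "step_arm", "kwargs": {
  "rows": [
    [0.7, -0.3, -0.2, 0, 1, 0],
    [1.3, -0.6, -0.4, 0, 2, 0],
    [1.68, -0.87, -0.41, 0, 2, 0],
    [2.1, -0.87, 0.1, 0, 2, 0],
    [2.5, -0.87, 0.6, 0, 2, 0],
    [2.83, -0.87, 1.06, 0, 2, 0],
    [2.83, -0.87, 1.06, 0, 2, 0],
    [2.83, -0.87, 1.06, 0, 2, 0]
  ]
}}

```text
t: 43.75
eef_pos: [480.6, -350.1, 59.0]
tcp_rot: [1.64, 2.135, -0.44]
force: [0.0, -0.3, -0.7]
grip_width: 0.2
```

```bash
python3 tn.py 30 -25 -2 84 -3 -2 84 1 -2 84; python3 -c "
from h import *
print(get_obs()['joint_pos'].round(2));save('w24',capture('wrist'))"
```

```text
43.75 tip [-46.7  -3.   84.1  30.   -0.1] F [ 0.  -0.3 -0.7] Fc [ 0.3 -0.1]
[-25.0, -2.0, 84.0] [np.float64(-0.62), np.float64(0.04), np.float64(0.37), np.float64(-0.02), np.float64(0.01), np.float64(-0.05)]
[-3.0, -2.0, 84.0] [np.float64(-1.26), np.float64(0.04), np.float64(0.73), np.float64(-0.02), np.float64(0.01), np.float64(-0.05)]
[1.0, -2.0, 84.0] [np.float64(-1.37), np.float64(0.04), np.float64(0.8), np.float64(-0.02), np.float64(0.01), np.float64(-0.05)]
[-0.24  0.39  0.63  2.16  0.53  0.41  0.11]
```

View pics/w24.png

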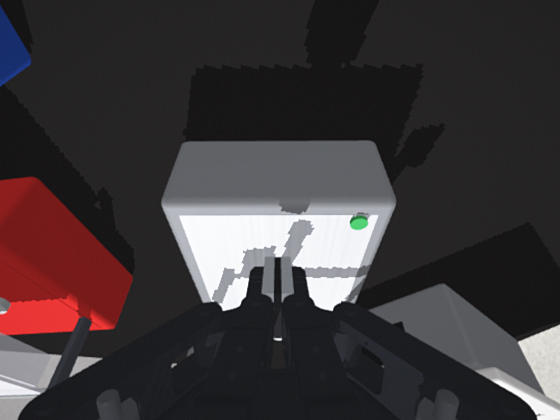

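Tip is in front of the toggle; push it back.

Call:
{"fn": "step_arm", "kwargs": {
  "rows": [
    [-0.2, 0, 0.12, 0, 0, 0],
    [-0.4, 0, 0.24, 0, 0, 0],
    [-0.62, 0, 0.37, 0, 0, 0],
    [-0.8, 0, 0.47, 0, 0, 0],
    [-1, 0, 0.58, 0, 0, 0],
    [-1.15, 0, 0.67, 0, 0, 0],
    [-1.26, 0, 0.73, 0, 0, 0],
    [-1.26, 0, 0.73, 0, 0, 0]
  ]
}}

```text
t: 44.6
eef_pos: [492.2, -392.0, 58.7]
tcp_rot: [1.639, 2.135, -0.439]
force: [0.1, 0.4, 0.7]
grip_width: 0.1
```

Call:
{"fn": "step_arm", "kwargs": {
  "rows": [
    [-0.06, 0, 0.03, 0, 0, 0],
    [-0.12, 0, 0.07, 0, 0, 0],
    [-0.12, 0, 0.07, 0, 0, 0]
  ]
}}

```text
t: 44.9
eef_pos: [493.0, -395.1, 58.3]
tcp_rot: [1.639, 2.137, -0.439]
force: [-0.5, 1.1, -0.7]
grip_width: -0.0
```

```bash
python3 tn.py 30
```

```text
44.9 tip [-0.  -2.9 83.4 30.  -0.1] F [-0.5  1.1 -0.7] Fc [-1.2 -0.2]
```

Call:
{"fn": "step_arm", "kwargs": {
  "rows": [
    [-0.06, 0, 0.03, 0, 0, 0],
    [-0.12, 0, 0.07, 0, 0, 0],
    [-0.12, 0, 0.07, 0, 0, 0]
  ]
}}

```text
t: 45.2
eef_pos: [493.6, -396.7, 57.5]
tcp_rot: [1.64, 2.14, -0.438]
force: [-5.2, 11.4, 8.5]
grip_width: 0.0
```

Call:
{"fn": "step_arm", "kwargs": {
  "rows": [
    [-0.06, 0, 0.03, 0, 0, 0],
    [-0.12, 0, 0.07, 0, 0, 0],
    [-0.12, 0, 0.07, 0, 0, 0]
  ]
}}

```text
t: 45.5
eef_pos: [493.9, -397.3, 56.8]
tcp_rot: [1.642, 2.144, -0.436]
force: [-13.8, 29.2, 25.5]
grip_width: -0.2
```

```bash
python3 tn.py 30;  python3 -c "
from h import *
save('w25',capture('wrist'))"
```

```text
45.5 tip [ 2.5 -2.5 82.1 29.5 -0.2] F [-13.8  29.2  25.5] Fc [-31.8  -5.6]
```

View pics/w25.png

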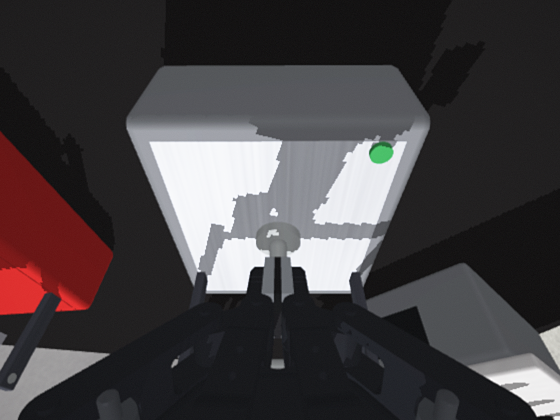

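Call:
{"fn": "step_arm", "kwargs": {
  "rows": [
    [0.4, 0, -0.2, 0, 0, 0],
    [0.9, 0, -0.6, 0, 0, 0],
    [1.3, 0, -1.2, 0, 0, 0],
    [1.3, 0, -2.4, 0, 0, 0],
    [1.3, 0, -3.6, 0, 0, 0],
    [1.3, 0, -4.6, 0, 0, 0],
    [1.3, 0, -4.6, 0, 0, 0]
  ]
}}

```text
t: 46.25
eef_pos: [471.8, -303.0, 161.9]
tcp_rot: [1.634, 2.133, -0.429]
force: [0.8, -0.2, -0.0]
grip_width: 0.2
```

```bash
python3 tn.py 30;  python3 -c "
from h import *
o=get_obs()
save('w26',capture('wrist'));save('s26',capture('scene'))
for P in [(-19,0,103),(19,0,103),(0,0,68)]: print(P,proj('wrist',C(P),o).round(0))
im=cv2.imread('pics/s26.png')[90:240,130:330];cv2.imwrite('pics/s26c.png',cv2.resize(im,None,fx=3.5,fy=3.5,interpolation=cv2.INTER_CUBIC))"
```

```text
46.25 tip [-94.5   0.6 187.   30.1   0.4] F [ 0.8 -0.2 -0. ] Fc [0.4 0.7]
(-19, 0, 103) [276. 235.]
(19, 0, 103) [276. 258.]
(0, 0, 68) [276. 219.]
```

View pics/w26.png

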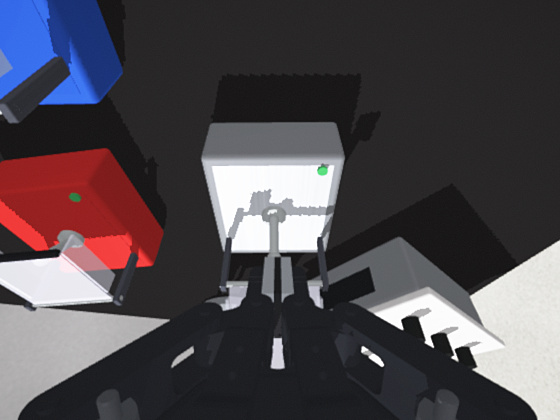

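View pics/s26c.png

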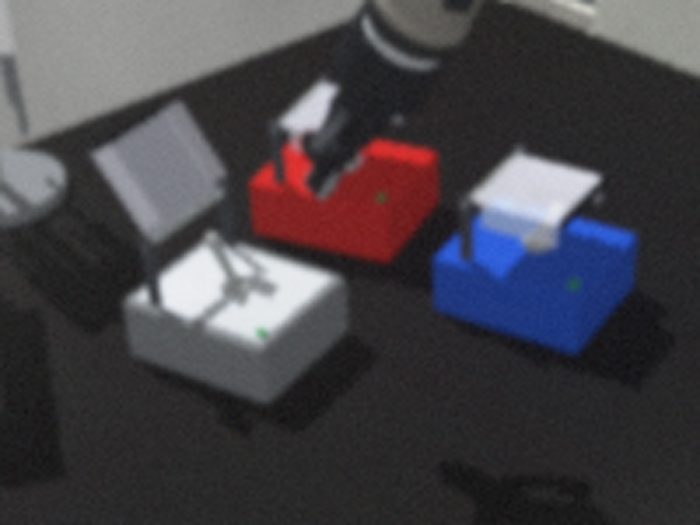

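```bash
python3 tn.py 0 -60 0 260 124 0 262 124 0 180; python3 -c "
from h import *
print(onz('top',(488,200),20),onz('top',(488,200),200))"
```

```text
46.35 tip [-94.2  -2.  184.1  30.    0. ] F [-0.1 -0.1  0.7] Fc [ 0.1 -0.1]
[-60.0, 0.0, 260.0] [np.float64(-1.77), np.float64(0.07), np.float64(-1.75), np.float64(0.02), np.float64(6.0), np.float64(-0.04)]
[124.0, 0.0, 262.0] [np.float64(-7.11), np.float64(0.09), np.float64(1.26), np.float64(0.02), np.float64(6.0), np.float64(-0.04)]
[124.0, 0.0, 180.0] [np.float64(-5.75), np.float64(0.08), np.float64(3.62), np.float64(0.02), np.float64(6.0), np.float64(-0.04)]
[ 489.23990877 -690.65490495   20.        ] [ 476.09648195 -614.55145987  200.        ]
```

Call:
{"fn": "step_arm", "kwargs": {
  "rows": [
    [-0.4, 0, -0.6, 0, 1.5, 0],
    [-0.9, 0, -1.2, 0, 3, 0],
    [-1.4, 0, -1.75, 0, 4.5, 0],
    [-1.77, 0, -1.75, 0, 6, 0],
    [-2.8, 0, -1.2, 0, 6, 0],
    [-3.9, 0.09, -0.5, 0, 6, 0],
    [-5, 0.09, 0.1, 0, 6, 0],
    [-6, 0.09, 0.7, 0, 6, 0],
    [-7.1, 0.09, 1.26, 0, 6, 0],
    [-7.1, 0.09, 1.26, 0, 6, 0]
  ]
}}

```text
t: 47.35
eef_pos: [520.9, -506.0, 228.4]
tcp_rot: [-1.919, -2.484, 0.009]
force: [-0.0, 0.0, -1.1]
grip_width: -0.0
```

Call:
{"fn": "step_arm", "kwargs": {
  "rows": [
    [0, 0, 0, 0, 0, 0],
    [0, 0, 0, 0, 0, 0],
    [0, 0, 0, 0, 0, 0]
  ]
}}

```text
t: 47.65
eef_pos: [524.2, -498.5, 232.0]
tcp_rot: [-1.91, -2.494, -0.002]
force: [-0.8, -0.1, -0.2]
grip_width: -0.3
```

```bash
python3 tn.py 0 124 0 180;  python3 -c "
from h import *
o=get_obs()
save('w27',capture('wrist'));save('s27',capture('scene'))
print(o['joint_pos'].round(2),[proj('wrist',C((45-90*np.cos(t),0,118+90*np.sin(t))),o).round(0) for t in (1.9,2.05,2.2)])
im=cv2.imread('pics/s27.png')[60:240,110:330];cv2.imwrite('pics/s27c.png',cv2.resize(im,None,fx=3.2,fy=3.2,interpolation=cv2.INTER_CUBIC))"
```

```text
47.65 tip [ 1.224e+02  1.000e-01  2.610e+02 -1.000e-01  0.000e+00] F [-0.8 -0.1 -0.2] Fc [-0.1 -0.8]
[124.0, 0.0, 180.0] [np.float64(-0.06), np.float64(-0.01), np.float64(2.7), np.float64(0.01), np.float64(-0.01), np.float64(-0.02)]
[ 0.32  0.59  0.63  1.3  -0.34  1.36  1.2 ] [array([277., 164.]), array([277., 181.]), array([277., 194.])]
```

View pics/w27.png

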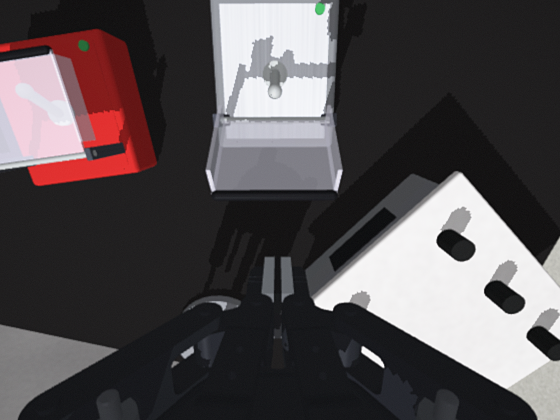

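View pics/s27c.png

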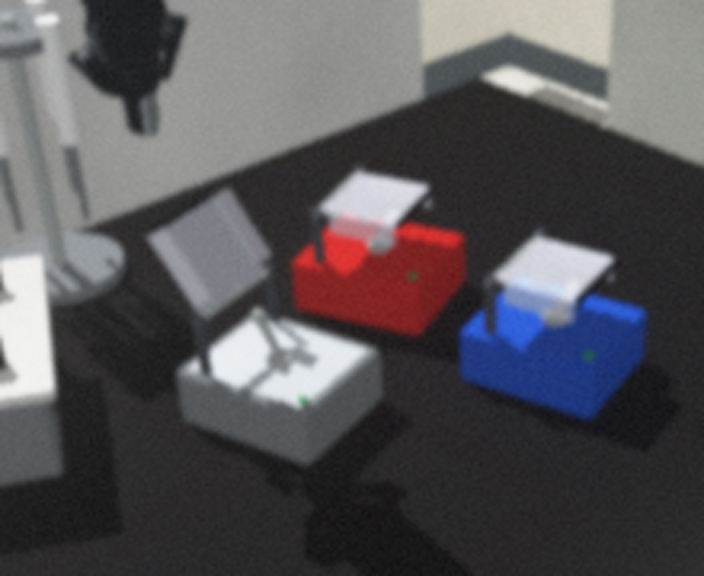

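Call:
{"fn": "step_arm", "kwargs": {
  "rows": [
    [-0.05, 0, 0.8, 0, 0, 0],
    [-0.05, 0, 1.6, 0, 0, 0],
    [-0.05, 0, 2.3, 0, 0, 0],
    [-0.05, 0, 2.6, 0, 0, 0],
    [-0.05, 0, 2.6, 0, 0, 0]
  ]
}}

```text
t: 48.25
eef_pos: [524.2, -499.8, 153.1]
tcp_rot: [-1.91, -2.492, -0.002]
force: [0.3, -0.5, -0.0]
grip_width: -0.2
```

Call:
{"fn": "step_arm", "kwargs": {
  "rows": [
    [0.3, 0, 0, 0, 0, 0],
    [0.6, 0, 0, 0, 0, 0],
    [0.9, 0, 0, 0, 0, 0],
    [1.2, 0, 0, 0, 0, 0],
    [1.5, 0, 0, 0, 0, 0],
    [1.8, 0, 0, 0, 0, 0],
    [2.1, 0, 0, 0, 0, 0],
    [2.3, 0, 0, 0, 0, 0],
    [2.4, 0, 0, 0, 0, 0],
    [2.4, 0, 0, 0, 0, 0]
  ]
}}

```text
t: 49.25
eef_pos: [505.8, -431.1, 154.3]
tcp_rot: [1.911, 2.493, 0.001]
force: [-0.0, 1.0, 0.4]
grip_width: -0.2
```

```bash
python3 tn.py 0;  python3 -c "
from h import *
o=get_obs()
save('w28',capture('wrist'))"
```

```text
49.25 tip [ 52.6   0.  183.3  -0.    0. ] F [-0.   1.   0.4] Fc [-1.   0.2]
```

View pics/w28.png

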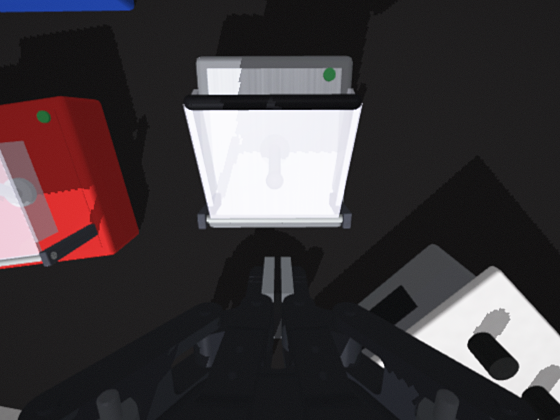

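Call:
{"fn": "step_arm", "kwargs": {
  "rows": [
    [0, 0, -0.8, 0, 0, 0],
    [0, 0, -1.8, 0, 0, 0],
    [0, 0, -2.8, 0, 0, 0],
    [0, 0, -4, 0, 0, 0],
    [1, 0, -4.5, 0, 0, 0],
    [2, 0, -4.5, 0, 0, 0],
    [2, 0, -4.5, 0, 0, 0],
    [2, 0, -4.5, 0, 0, 0]
  ]
}}

```text
t: 50.1
eef_pos: [490.3, -373.8, 289.4]
tcp_rot: [1.911, 2.493, 0.001]
force: [0.5, 0.3, 0.3]
grip_width: 0.1
```

```bash
python3 tn.py 0;  python3 -c "
from h import *
o=get_obs()
save('w29',capture('wrist'));save('s29',capture('scene'));save('t29',capture('top'))
for P in [(-45,43,118),(-45,-43,118),(-19,0,103),(19,0,103)]: print(P,proj('wrist',C(P),o).round(0))
im=cv2.imread('pics/s29.png')[90:360,130:460];cv2.imwrite('pics/s29c.png',cv2.resize(im,None,fx=2.2,fy=2.2,interpolation=cv2.INTER_CUBIC))"
```

```text
50.1 tip [-6.800e+00  0.000e+00  3.184e+02  0.000e+00  1.000e-01] F [0.5 0.3 0.3] Fc [-0.2  0.5]
(-45, 43, 118) [314. 154.]
(-45, -43, 118) [239. 155.]
(-19, 0, 103) [277. 175.]
(19, 0, 103) [277. 205.]
```

View pics/w29.png

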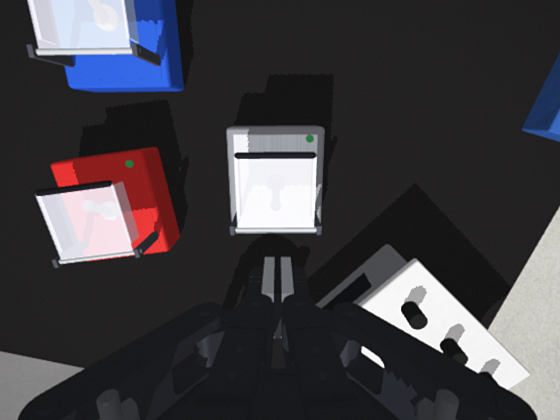

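View pics/s29c.png

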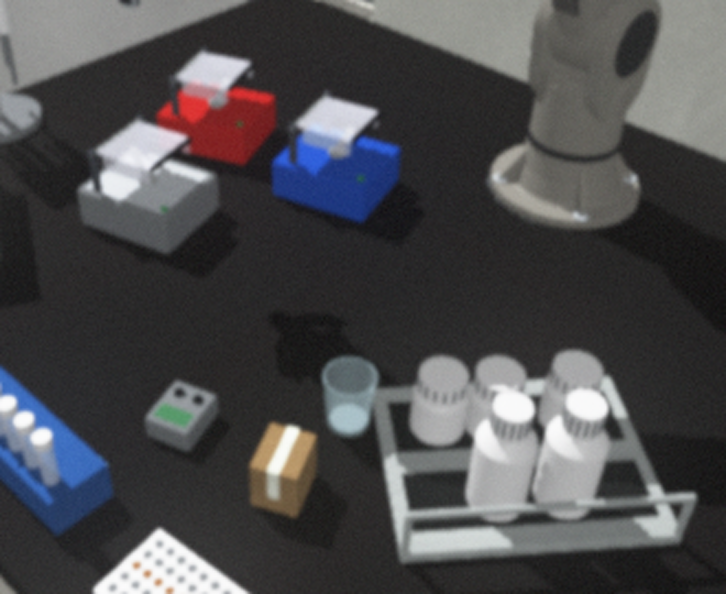

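View pics/t29.png

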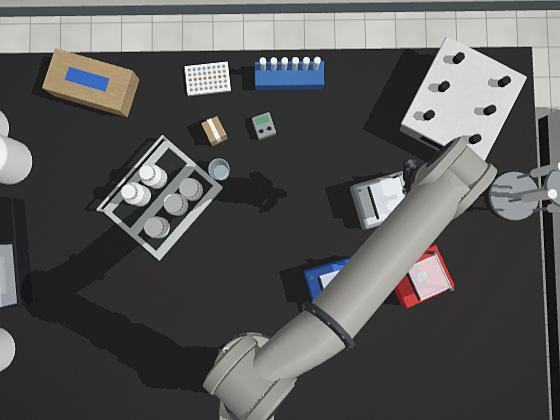

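Run:
```python
import cv2,numpy as np
o=[]
for n in('t17','t29'):
    a=cv2.imread(f'pics/{n}.png')[150:260,95:225]; o.append(cv2.convertScaleAbs(cv2.resize(a,None,fx=3,fy=3,interpolation=cv2.INTER_CUBIC),alpha=1.3,beta=10))
cv2.imwrite('pics/cmp.png',np.hstack(o))
```

```text
(no output)
```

View pics/cmp.png

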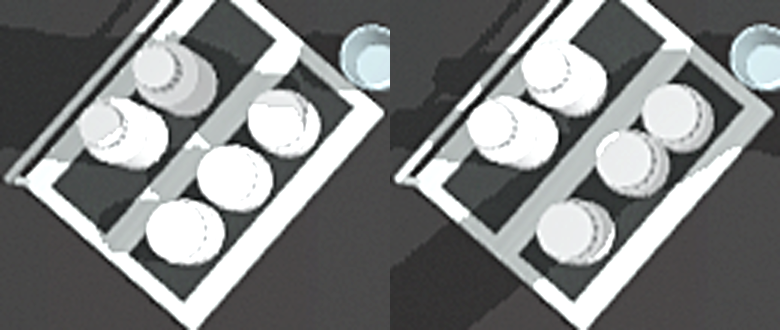

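```bash
python3 g.py 473 214 250
```

```text
50.25 [ 489.8 -374.9  288.9] 0.0 [-0.1 -0.4 -0.6] [ 1.911e+01  4.520e+00  1.290e+00 -1.000e-02  0.000e+00 -6.750e+00]
```

Call:
{"fn": "step_arm", "kwargs": {
  "rows": [
    [1, 0.2, 0, 0, 0, -0.7],
    [2.4, 0.6, 0, 0, 0, -1.4],
    [3.9, 1, 0, 0, 0, -2.1],
    [5.4, 1.3, 0, 0, 0, -2.8],
    [6.9, 1.6, 0, 0, 0, -3.5],
    [8.4, 2, 0, 0, 0, -4.2],
    [9.9, 2.3, 0.2, 0, 0, -4.9],
    [11.4, 2.7, 0.4, 0, 0, -5.6],
    [12.9, 3, 0.6, 0, 0, -6.2],
    [14.4, 3.4, 0.8, 0, 0, -6.75]
  ],
  "claw": 0.6
}}

```text
t: 51.25
eef_pos: [476.8, 70.7, 265.1]
tcp_rot: [1.106, 2.94, 0.001]
force: [1.2, 0.1, -0.5]
grip_width: 68.1
```

```bash
python3 g.py 473 214 250
```

```text
51.25 [476.8  70.7 265.1] 68.1 [ 1.2  0.1 -0.5] [3.24 3.51 0.51 0.01 0.01 0.01]
```

Call:
{"fn": "step_arm", "kwargs": {
  "rows": [
    [0.9, 1, 0, 0, 0, 0],
    [1.9, 2, 0.2, 0, 0, 0],
    [2.8, 3, 0.4, 0, 0, 0],
    [3.24, 3.5, 0.5, 0, 0, 0],
    [3.24, 3.5, 0.5, 0, 0, 0],
    [3.24, 3.5, 0.5, 0, 0, 0],
    [3.24, 3.5, 0.5, 0, 0, 0]
  ]
}}

```text
t: 51.95
eef_pos: [473.6, 210.8, 250.5]
tcp_rot: [1.111, 2.938, -0.0]
force: [0.4, -0.2, 0.4]
grip_width: 68.7
```

```bash
python3 g.py 473 214 250; python3 lids.py w30 94
```

```text
51.95 [473.6 210.8 250.5] 68.7 [ 0.4 -0.2  0.4] [ 0.09  0.07  0.02  0.    0.01 -0.03]
[ 255   99   50   51 2000] [279.7 123.8] [421.3 260.3  94. ]
[ 335  133   80   52 2243] [377.8 161.7] [522.7 314.8  94. ]
[ 259  174   46   48 1594] [281.2 198.9] [484.3 207.3  94. ]
[ 331  197   76   87 1910] [372.7 229. ] [583.5 264.1  94. ]
[ 258  228   42   39 1292] [278.6 247.4] [527.7 165.1  94. ]
```

View pics/w30.png

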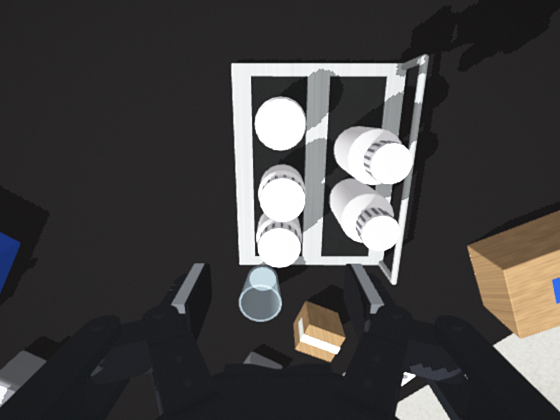

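```bash
python3 g.py 484.3 207.3 160;python3 g.py 484.3 207.3 38
```

```text
52.0 [473.5 210.9 250.6] 68.4 [-0.  -0.4  0.3] [-0.35  0.15  3.02  0.01  0.01 -0.03]
52.0 [473.5 210.9 250.6] 68.4 [-0.  -0.4  0.3] [-0.34  0.14  7.09  0.01  0.01 -0.03]
```

Call:
{"fn": "step_arm", "kwargs": {
  "rows": [
    [-0.2, 0.1, 1.2, 0, 0, 0],
    [-0.35, 0.15, 2.4, 0, 0, 0],
    [-0.35, 0.15, 3, 0, 0, 0],
    [-0.35, 0.15, 3, 0, 0, 0],
    [-0.35, 0.15, 3, 0, 0, 0]
  ]
}}

```text
t: 52.5
eef_pos: [484.3, 208.8, 161.2]
tcp_rot: [1.108, 2.939, 0.002]
force: [-0.1, -0.1, 0.7]
grip_width: 68.2
```

```bash
python3 lids.py w31 94; python3 g.py 484.3 207.3 38
```

```text
[ 242   79   66   70 3546] [274.1 113.4] [421.6 260.6  94. ]
[369 157  34  39 599] [381.7 175.6] [515.3 294.6  94. ]
[ 248  189   59   55 1960] [272.6 216.5] [482.9 204.7  94. ]
[358 241  25  31 378] [368.7 256.1] [567.  244.2  94. ]
[ 246  255   55   48 1083] [265. 279.] [523.2 159.7  94. ]
52.55 [484.8 209.3 161.9] 68.2 [ 0.3 -0.1  1.4] [-0.03 -0.07  4.13  0.03  0.01  0.  ]
```

Call:
{"fn": "step_arm", "kwargs": {
  "rows": [
    [0, -0.05, 1.2, 0, 0, 0],
    [0, -0.05, 2.4, 0, 0, 0],
    [0, -0.05, 3.3, 0, 0, 0],
    [0, -0.05, 3.9, 0, 0, 0],
    [0, -0.05, 4.05, 0, 0, 0],
    [0, -0.05, 4.05, 0, 0, 0]
  ]
}}

```text
t: 53.15
eef_pos: [483.6, 208.8, 39.8]
tcp_rot: [1.106, 2.939, 0.002]
force: [0.4, 0.6, 0.6]
grip_width: 68.4
```

Call:
{"fn": "step_arm", "kwargs": {
  "rows": [
    [0, 0, 0, 0, 0, 0],
    [0, 0, 0, 0, 0, 0],
    [0, 0, 0, 0, 0, 0],
    [0, 0, 0, 0, 0, 0],
    [0, 0, 0, 0, 0, 0]
  ],
  "claw": -1
}}

```text
t: 53.65
eef_pos: [484.4, 209.3, 41.0]
tcp_rot: [1.105, 2.938, 0.005]
force: [0.2, 0.5, 6.3]
grip_width: 50.7
```

Call:
{"fn": "step_arm", "kwargs": {
  "rows": [
    [0, 0, -0.15, 0, 0, 0],
    [0, 0, -0.4, 0, 0, 0],
    [0, 0, -0.4, 0, 0, 0],
    [0, 0, -0.4, 0, 0, 0]
  ]
}}

```text
t: 54.05
eef_pos: [482.7, 208.5, 51.1]
tcp_rot: [1.106, 2.94, 0.001]
force: [-0.0, 0.7, -1.5]
grip_width: 50.5
```

```bash
python3 g.py 473 215.5 42
```

```text
54.05 [482.7 208.5  51.1] 50.5 [-0.   0.7 -1.5] [ 0.4  -0.04  0.3   0.01  0.    0.02]
```

Call:
{"fn": "step_arm", "kwargs": {
  "rows": [
    [0.2, -0.02, 0, 0, 0, 0],
    [0.43, -0.04, 0, 0, 0, 0],
    [0.43, -0.04, 0, 0, 0, 0],
    [0.43, -0.04, 0.2, 0, 0, 0],
    [0.43, -0.04, 0.3, 0, 0, 0],
    [0.43, -0.04, 0.36, 0, 0, 0],
    [0.43, -0.04, 0.36, 0, 0, 0]
  ]
}}

```text
t: 54.75
eef_pos: [471.9, 215.9, 40.9]
tcp_rot: [-1.106, -2.94, 0.001]
force: [-4.2, -1.3, 7.9]
grip_width: 50.8
```

```bash
python3 g.py 472.5 215.5 38
```

```text
54.75 [471.9 215.9  40.9] 50.8 [-4.2 -1.3  7.9] [-0.02  0.    0.1  -0.01 -0.01  0.01]
```

Call:
{"fn": "step_arm", "kwargs": {
  "rows": [
    [0, 0, 0, 0, 0, 0],
    [0, 0, 0, 0, 0, 0],
    [0, 0, 0, 0, 0, 0],
    [0, 0, 0, 0, 0, 0]
  ],
  "claw": 0.6
}}

```text
t: 55.15
eef_pos: [472.2, 215.9, 39.9]
tcp_rot: [1.106, 2.94, 0.0]
force: [0.6, -0.4, 0.1]
grip_width: 68.1
```

Call:
{"fn": "step_arm", "kwargs": {
  "rows": [
    [0, 0, -0.4, 0, 0, 0],
    [0, 0, -1.2, 0, 0, 0],
    [0, 0, -2.4, 0, 0, 0],
    [0, 0, -3.6, 0, 0, 0],
    [-1, 0, -4.1, 0, 0, 0],
    [-2, 0, -4.1, 0, 0, 0],
    [-2.3, 0, -4.1, 0, 0, 0],
    [-2.3, 0, -4.1, 0, 0, 0],
    [-2.3, 0, -4.1, 0, 0, 0]
  ]
}}

```text
t: 56.05
eef_pos: [522.9, 171.4, 162.9]
tcp_rot: [-1.104, -2.94, -0.0]
force: [-0.3, 0.5, -0.6]
grip_width: 68.3
```

```bash
python3 lids.py w32 94; python3 g.py 526 166.5 38
```

```text
[ 243    1   71   73 2861] [273.3  44.6] [424.2 253.8  94. ]
[ 245  103   64   65 2552] [272.3 133.7] [470.3 212.1  94. ]
[367 179  30  35 464] [378.9 195.6] [566.5 246.1  94. ]
[247 196  58  54 870] [265.  223.6] [522.2 157.8  94. ]
56.1 [522.7 171.7 162.8] 68.4 [-0.7  0.9 -0.2] [-0.2  -0.06  4.16 -0.   -0.01  0.04]
```

View pics/w32.png

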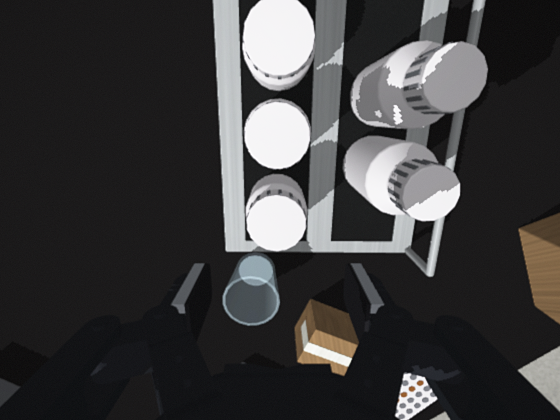

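Run:
```python
from h import *
o=get_obs()
P=[onz('wrist',p,94,o) for p in((278.5,37),(277.5,134),(276,221.5))]
f=np.array([473.1,214.2]);a=np.radians(48.7);ux=np.array([np.cos(a),np.sin(a)]);uy=np.array([-ux[1],ux[0]])
for p in P: print(p.round(1),((p[:2]-f)@ux).round(1),((p[:2]-f)@uy).round(1))
```

```text
[422.8 260.   94. ] 1.2 68.0
[472.9 215.3  94. ] 0.7 0.9
[526.8 166.5  94. ] -0.3 -71.8
```

Call:
{"fn": "step_arm", "kwargs": {
  "rows": [
    [-0.18, -0.04, 1.2, 0, 0, 0],
    [-0.18, -0.04, 2.4, 0, 0, 0],
    [-0.18, -0.04, 3.3, 0, 0, 0],
    [-0.18, -0.04, 3.9, 0, 0, 0],
    [-0.18, -0.04, 4.1, 0, 0, 0],
    [-0.18, -0.04, 4.1, 0, 0, 0]
  ]
}}

```text
t: 56.7
eef_pos: [526.1, 166.9, 39.4]
tcp_rot: [-1.103, -2.94, 0.001]
force: [1.2, -0.5, -0.2]
grip_width: 68.1
```

Call:
{"fn": "step_arm", "kwargs": {
  "rows": [
    [0, 0, 0, 0, 0, 0],
    [0, 0, 0, 0, 0, 0],
    [0, 0, 0, 0, 0, 0],
    [0, 0, 0, 0, 0, 0],
    [0, 0, 0, 0, 0, 0]
  ],
  "claw": -1
}}

```text
t: 57.2
eef_pos: [528.4, 166.6, 41.5]
tcp_rot: [1.105, 2.939, 0.004]
force: [-1.1, -0.6, 6.9]
grip_width: 50.4
```

Call:
{"fn": "step_arm", "kwargs": {
  "rows": [
    [0, 0, -0.15, 0, 0, 0],
    [0, 0, -0.35, 0, 0, 0],
    [0.1, 0.02, -0.35, 0, 0, 0],
    [0.18, 0.02, -0.35, 0, 0, 0],
    [0.18, 0.02, -0.35, 0, 0, 0],
    [0.18, 0.02, -0.2, 0, 0, 0],
    [0.18, 0.02, -0.06, 0, 0, 0],
    [0.18, 0.02, -0.02, 0, 0, 0],
    [0.18, 0.02, -0.02, 0, 0, 0]
  ]
}}

```text
t: 58.1
eef_pos: [523.8, 169.9, 41.6]
tcp_rot: [-1.107, -2.94, -0.0]
force: [-3.6, -1.1, 8.7]
grip_width: 50.5
```

Call:
{"fn": "step_arm", "kwargs": {
  "rows": [
    [0, 0, 0, 0, 0, 0],
    [0, 0, 0, 0, 0, 0],
    [0, 0, 0, 0, 0, 0],
    [0, 0, 0, 0, 0, 0]
  ],
  "claw": 0.6
}}

```text
t: 58.5
eef_pos: [523.7, 170.1, 40.5]
tcp_rot: [1.106, 2.94, 0.0]
force: [0.5, -0.4, -0.6]
grip_width: 68.7
```

Call:
{"fn": "step_arm", "kwargs": {
  "rows": [
    [0, 0, -0.4, 0, 0, 0],
    [0, 0, -1.2, 0, 0, 0],
    [0, 0, -2.4, 0, 0, 0],
    [0, 0, -3.6, 0, 0, 0],
    [0, 0, -5, 0, 0, 0],
    [0, 0, -6.5, 0, 0, 0],
    [0, 0, -7, 0, 0, 0],
    [0, 0, -7, 0, 0, 0],
    [0, 0, -7, 0, 0, 0]
  ]
}}

```text
t: 59.4
eef_pos: [523.2, 169.9, 250.7]
tcp_rot: [1.106, 2.94, 0.001]
force: [-0.5, -0.4, -0.8]
grip_width: 68.5
```

Call:
{"fn": "step_arm", "kwargs": {
  "rows": [
    [-0.5, -1.2, 0, 0, 0, 0],
    [-0.8, -2.4, 0, 0, 0, 0],
    [-0.8, -3.6, 0, 0, 0, 0],
    [-0.8, -4.8, 0, 0, 0, 0],
    [-0.8, -5.5, 0, 0, 0, 0],
    [-0.8, -5.5, 0, 0, 0, 0],
    [-0.8, -5.5, 0, 0, 0, 0],
    [-0.8, -5.5, 0, 0, 0, 0]
  ]
}}

```text
t: 60.2
eef_pos: [433.1, 31.2, 250.0]
tcp_rot: [-1.103, -2.941, 0.0]
force: [0.1, 0.1, 0.4]
grip_width: 68.0
```

Run:
```python
from h import *
o=get_obs();print(o['t'],o['eef_pos'],o['force'].round(1))
save('w33',capture('wrist'));save('t33',capture('top'));save('s33',capture('scene'))
b=lambda c,s,al=1.3:cv2.convertScaleAbs(cv2.resize(c,None,fx=s,fy=s,interpolation=cv2.INTER_CUBIC),alpha=al,beta=8)
cv2.imwrite('pics/t33c.png',b(cv2.imread('pics/t33.png')[120:270,80:280],4))
cv2.imwrite('pics/s33c.png',b(cv2.imread('pics/s33.png')[100:360,150:460],2.3,1.1))
```

```text
60.2 [433.09576399  31.18049065 249.99200023] [0.1 0.1 0.4]
```

View pics/t33c.png

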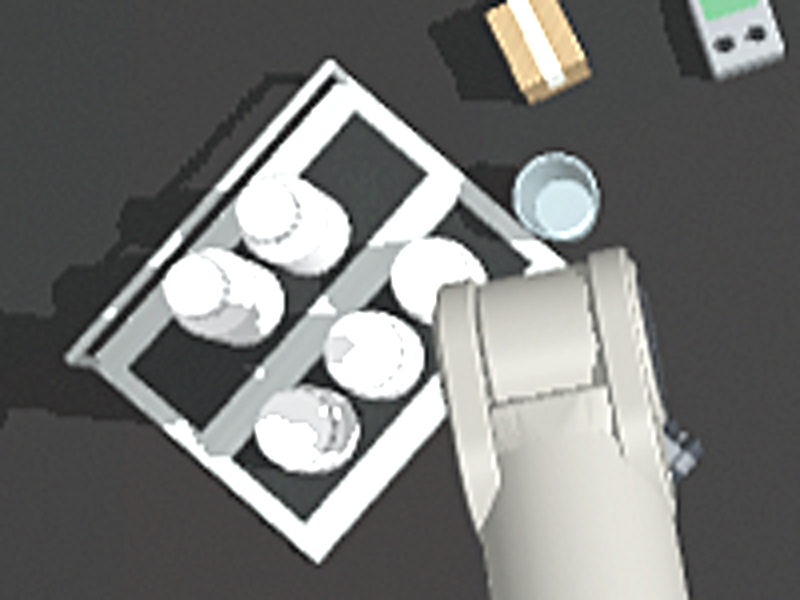

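View pics/s33c.png

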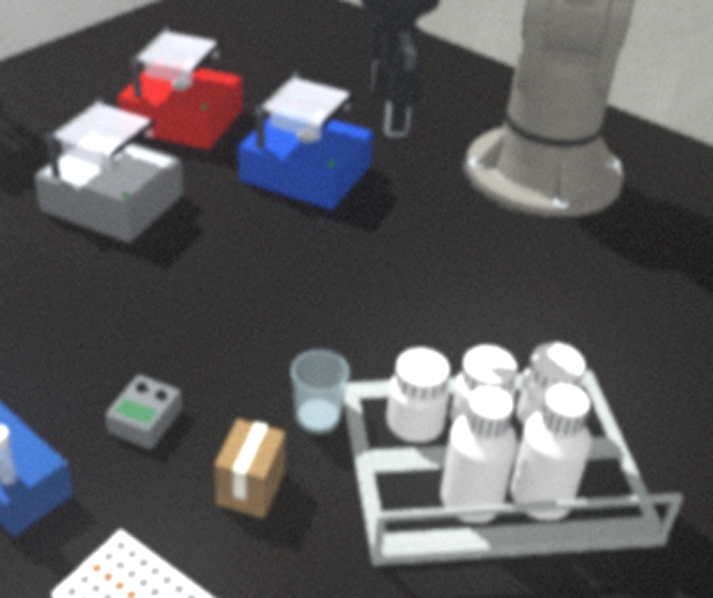

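View pics/t33.png

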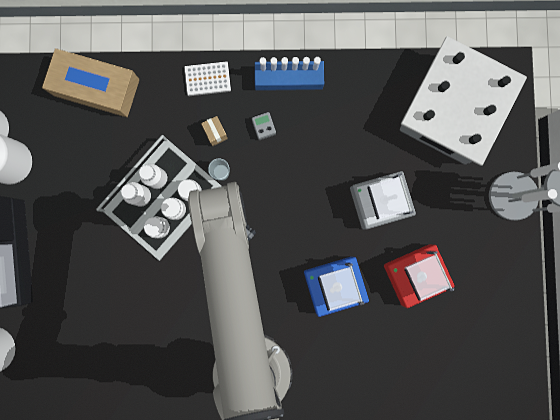

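Run:
```python
from h import *
b=lambda c,s:cv2.resize(c,None,fx=s,fy=s,interpolation=cv2.INTER_CUBIC)
T=cv2.imread('pics/t33.png')[165:235,345:425]; W=cv2.imread('pics/w29.png')[115:245,215:335]
clahe=lambda i:cv2.createCLAHE(3,(2,2)).apply(cv2.cvtColor(i,cv2.COLOR_BGR2GRAY))
cv2.imwrite('pics/f.png',np.hstack([cv2.resize(clahe(T),(400,350)),cv2.resize(clahe(W),(323,350))]))
for P in [(-19,0,103),(19,0,103),(0,0,68)]: print(proj('top',C(P)), (proj('top',C(P))-[345,165])*5)
```

```text
[380.61073024 199.89871316] [178.05365121 174.49356582]
[393.93040213 196.09931057] [244.65201064 155.49655286]
[384.44846837 199.02134065] [197.24234187 170.10670324]
```

View pics/f.png

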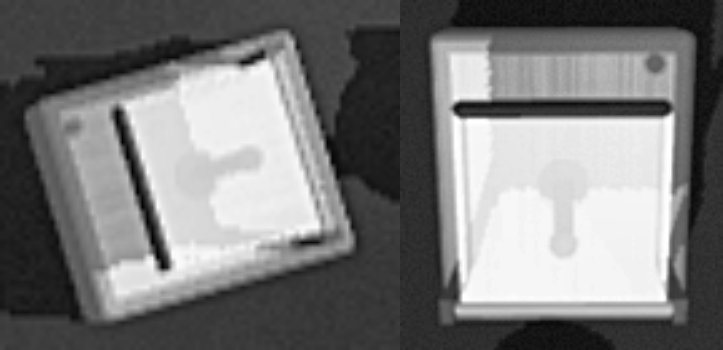

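Seen through the shut cover, the toggle leans to the back, with its ball end at about (247,157) where (245,155) was predicted for on. The cover's front bar is at its shut position.

```bash
python3 -c "
from station import *
print(job_done())"
```

```text
the job is handed in; nothing more can be done
None
```

The job is done and handed in at about 60 s of the 210 s allowed. I got no verdict back.

- **Rows:** The scene held two tall bottles and three jars. The bottles stand on the back strip with roughly 8 mm between them. The jars stand on the front strip with gaps of about 7–8 mm. Every row measurement is from the cameras, good to about 2 mm.
- **Switch:** After both rows stood, I swung the cover right back until it stayed leaning. I pushed the toggle to its rear stop and then tipped the cover forward so it dropped. The last views show the cover shut and the toggle leaning back (on).
- **Other things:** The beaker, timer, carton and the red and blue look-alikes look unmoved in the last pictures.

**What went wrong on the way:**
- **First grasp:** It closed above the cap of the first bottle, because the real fingertips sit about 29 mm behind the reported TCP. It pressed on the cap with about 24 N; the bottle did not move, and I allowed for the offset afterwards.
- **Toggle stop:** The fingertip push reached about 32 N against the stop.
- **Knocked jars:** The middle jar was knocked aside during the console work and the near-end jar ended up about 8 mm out. That opened one gap to about 22 mm and closed the other. I put both jars back after the cover had shut. The final pictures show the row even, but I did not measure the end jar again after its last nudge; its gap is worked out from how far I moved it.

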